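Load the column oven

TASK

Swing the white hood of the column oven up and over until it stays open by itself and let go of it. With the hood open, stand every steel chromatography column that lies on the rubber mat upright in a well of its own, all the way down (either end may be down, any well will do). Then shut the hood over them, without disturbing the glassware standing around.

Things in the scene. Friction and masses are not known exactly. Their poses are not given: they have to be found in the camera images.
- oven: Column oven, fixed: dark-grey housing 220 x 160 x 75 mm (own x, y, z) with a white hood on top. Origin: centre of its underside, on the bench; z up; its front faces own -x (roughly towards the robot), the hood's hinge runs along its own +y side.
- wells (a point): Centre of the oven's aluminium top block, on its upper face, 75 mm above the bench; axes as the oven's. In the block are six square wells 32 x 32 mm (2 mm chamfer at the mouth), 60 mm deep (floor 15 mm above the bench), centred at own x = -60, 0, +60 and y = -30, +30 mm. A seated column's centre is 75 mm, its top 135 mm above the bench.
- hood (a joint): Hood angle in rad: 0 shut, 1.8 fully open (stop). The free (oven's own -y) edge rises and swings over to own +y. White shell 220 x 160 x 75 mm, walls 5 mm, 0.6 kg; shut, its top is 155 mm above the bench. Over-centre spring and weight push it shut below about 1.0 rad and open above that, with up to 1.3 Nm (about 10 N at the handle), damped; it never rests half way.
- hood_handle (a point): Centre of the hood's handle: steel bar 12 mm thick, 100 mm long, parallel to the oven's x axis, on end posts (88 mm clear between), axis 45 mm off the hood's outer face. Shut: 200 mm above the bench, 120 mm to the free side of the hinge. It swings at 170 mm radius about the hinge line (highest 250 mm); fully open it lies about 145 mm beyond the hinge, 170 mm above the bench.
- hood_hinge (a point): Point on the hood's hinge line, at the middle of its length, 80 mm above the bench, 75 mm to the oven's own +y side of its centre.
- mat: Black rubber bench mat, fixed, 340 x 310 x 3 mm; origin: centre of its underside, on the bench, z up. The columns start lying on it.
- column1: Steel chromatography column, may be absent (then None): straight round tube 22 mm thick, 120 mm long overall, with a dark hexagon end fitting 16 mm long at either end, 24 mm across flats, 28 mm across corners; 0.16 kg, both ends alike. Origin: its centre; own x axis along its length. It starts lying flat, its axis 12 mm above the mat.
- column2: Steel chromatography column, may be absent (then None): straight round tube 22 mm thick, 120 mm long overall, with a dark hexagon end fitting 16 mm long at either end, 24 mm across flats, 28 mm across corners; 0.16 kg, both ends alike. Origin: its centre; own x axis along its length. It starts lying flat, its axis 12 mm above the mat.
- column3: Steel chromatography column, may be absent (then None): straight round tube 22 mm thick, 120 mm long overall, with a dark hexagon end fitting 16 mm long at either end, 24 mm across flats, 28 mm across corners; 0.16 kg, both ends alike. Origin: its centre; own x axis along its length. It starts lying flat, its axis 12 mm above the mat.
- column4: Steel chromatography column, may be absent (then None): straight round tube 22 mm thick, 120 mm long overall, with a dark hexagon end fitting 16 mm long at either end, 24 mm across flats, 28 mm across corners; 0.16 kg, both ends alike. Origin: its centre; own x axis along its length. It starts lying flat, its axis 12 mm above the mat.
- column5: Steel chromatography column, may be absent (then None): straight round tube 22 mm thick, 120 mm long overall, with a dark hexagon end fitting 16 mm long at either end, 24 mm across flats, 28 mm across corners; 0.16 kg, both ends alike. Origin: its centre; own x axis along its length. It starts lying flat, its axis 12 mm above the mat.
- reagent_bottle: Amber glass bottle with blue cap, 72 mm wide, 150 mm tall, standing beyond the oven; origin centre of its underside. Leave alone.
- beaker: Small glass beaker, 70 mm wide, 80 mm tall; origin centre of its underside. Leave alone.

How it is judged (in metres and radians):
On the way, in this order (a step that is already met when the one before it is completed fails the run):
1. the hood stands open by itself (over 1.6 rad), touched by nothing of the robot (value of joint hood above 1.6 rad and contact force between hood and the fingers below 0.3 N and contact force between hood and the arm below 0.3 N), for 0.7 s.
2. with the hood still open, every column stands upright in a well, down to its floor (value of joint hood above 1.5 rad and angle between the x axis of each of column1, column2, column3, column4, column5 and the z axis of oven, either way round below 0.25 rad and z of each of column1, column2, column3, column4, column5 in the frame of oven below 0.082 m and x of column1 in the frame of oven between -0.085 and 0.085 m and y of column1 in the frame of oven between -0.055 and 0.055 m and x of column2 in the frame of oven between -0.085 and 0.085 m and y of column2 in the frame of oven between -0.055 and 0.055 m and x of column3 in the frame of oven between -0.085 and 0.085 m and y of column3 in the frame of oven between -0.055 and 0.055 m and x of column4 in the frame of oven between -0.085 and 0.085 m and y of column4 in the frame of oven between -0.055 and 0.055 m and x of column5 in the frame of oven between -0.085 and 0.085 m and y of column5 in the frame of oven between -0.055 and 0.055 m), for 0.3 s.
At the end, for the whole second after the job is handed in: The hood is shut (under 0.06 rad) and every present column stands in a well of the oven, its axis within 0.25 rad of upright, its centre no more than 82 mm above the oven's underside (fully down is 75 mm), at rest; a well holds only one (value of joint hood below 0.06 rad and angle between the x axis of each of column1, column2, column3, column4, column5 and the z axis of oven, either way round below 0.25 rad and z of each of column1, column2, column3, column4, column5 in the frame of oven below 0.082 m and x of column1 in the frame of oven between -0.085 and 0.085 m and y of column1 in the frame of oven between -0.055 and 0.055 m and x of column2 in the frame of oven between -0.085 and 0.085 m and y of column2 in the frame of oven between -0.055 and 0.055 m and x of column3 in the frame of oven between -0.085 and 0.085 m and y of column3 in the frame of oven between -0.055 and 0.055 m and x of column4 in the frame of oven between -0.085 and 0.085 m and y of column4 in the frame of oven between -0.055 and 0.055 m and x of column5 in the frame of oven between -0.085 and 0.085 m and y of column5 in the frame of oven between -0.055 and 0.055 m and linear speed of each of column1, column2, column3, column4, column5 below 0.03 m/s); the robot touches nothing.
It fails at once if the reagent bottle is shifted by more than 40 mm or tipped (distance of reagent_bottle from where it was at the start of the episode above 0.04 m or angle between reagent_bottle's own z axis and vertical above 0.5 rad).
It fails at once if the beaker is shifted by more than 40 mm or tipped (distance of beaker from where it was at the start of the episode above 0.04 m or angle between beaker's own z axis and vertical above 0.5 rad).
Of column1, column2, column3, column4, column5 only 3 to 5 are there at a start; the rules pass over those that are not, and their reading is None.
At some moment in a run one of column1, column2, column3, column4, column5 may be knocked a few centimetres aside while the robot is not near it.
Once in a run the grip may slacken for a moment while it holds something.
It also fails if it takes over 210 s, if anything falls off the work surface, if the arm or the gripper's body presses on something with over 40 N, if the wrist force passes 120 N, or if a joint passes its speed limit or range.

ROBOT

A 6-joint arm with a two-finger parallel gripper is mounted at the origin on the work surface. World frame = base frame: x ahead of the robot, y to its left, z up, the work surface at z = 0. Lengths are in mm, angles in rad, forces in N, time in s.
With the tool pointing down it reaches from about 275 to 1000 mm from the base axis. Payload 8.4 kg.
Tool frame: the origin (TCP) lies on the mounting face of the last link; the fingertips stand 173 mm ahead of it and the grasp point (between the pads) lies 155 mm ahead of it; z points along the fingers, y is the direction in which the jaws open and shut (so a half turn about z gives the same grasp; the last joint's range is limited). The gripper opens to 85 mm and grips with 20 to 120 N. Pads are 22 mm wide; open, the fingers measure 114 mm over their backs; the gripper's body (76 mm by 85 mm) begins 54 mm behind the grasp point. The pads swing forward as they close: fully open they stand 13 mm farther back than shut.
Start: joints at [1.217, 0.353, 1.633, -0, 1.155, -0.002], TCP at [215.367, 586.725, 404.681] pointing down, gripper open.
Joint ranges: [-2.63, 2.63], [-0.92, 2.1], [0.06, 2.66], [-1.3, 4.44], [0, 2.69], [-3.02, 3.02]. Speed limits (rad/s): [2.22, 2.22, 2.79, 3.14, 3.14, 3.14].

INTERFACE

Orientations are given as [roll, pitch, yaw] about the fixed x, y, z axes, in that order (R = Rz(yaw) Ry(pitch) Rx(roll)).
In Python, from rig import r, grab_frame, spotter gives the robot as it stands.
- The arm moves only by the tool apply_moves, never from a script. Its argument "motion" is text: rows parted by semicolons, each of 5 numbers parted by spaces: the opening, from -1 (shut) to 1 (fully open), then the shift along the tool's x, y, z as a fraction of full scale, then the turn about the tool's z as a fraction of full scale. In form: hand x y z twist; .... A call has 1 to 20 rows; each row is the pose to reach, as a shift and turn from the pose commanded when the call began, along the tool's axes at that moment, turning the shorter way round; what a row does not reach only later rows make up. Full scale, the value 1, is 1 m for a shift and pi rad for a turn. A row lasts 1/12 s, in which the tool goes at most 41.7 mm and 7.16 degrees, less where a joint would pass 70% of its speed; a pose out of reach is approached as far as the arm can. A call with a number of a shift or a turn outside -1 to 1 is refused whole. A call with a gripper value outside its range is refused whole. The fingers move at their own pace and stop on an object; "squeeze" is the grip in N (left out, the last holds). Time passes only in rows, so rows that repeat a pose let the fingers close. It gives the time, the measured TCP pose, the force and the opening at its end, in the units of the state.
- r.sense(): the state, without advancing time (a new reading comes with each control period).
- grab_frame(name): name is "scene" or "top"; returns a dict with "img" (400x640x3 uint8, red, green, blue), "fx", "fy", "cx", "cy" (pixels), "dist_coeffs" ([k1, k2, p1, p2, k3] as OpenCV has them; the pictures are not rectified), "R" (3x3) and "t" (3): a world point X has camera coordinates R X + t. Camera axes: x right, y down, z forward; pixel columns grow to the right and rows downward; lengths in mm; the calibration is good to about 2 mm. A picture is of the moment at which its call begins. There is no depth.
- r.sign_off(): hands the job in, once; it reports no verdict.
Trained networks look in the newest picture that a camera, given by its name, has taken for a name from the list of things; names that differ only in an ending like _2 or _b are one class to them, and where a whole thing is asked for, a point or a joint stands for the part that bears it (a point fixed in the world has none). Each returns a list of dicts, best first, with "conf" (0 to 1); they miss things now and then, are a little off and sometimes report something else, mostly with a low value. They report only what shows in the picture. A call takes as long as a camera call.
- spotter.boxes_of(query, camera): "point" ([x, y, z] in mm, in world coordinates, good to about 4 mm: the middle of the surface that is visible of it).
- spotter.place_of(query, camera): "point" ([x, y, z] in mm, in world coordinates, good to about 4 mm: a listed point, or the origin of a listed thing).
The state is a dict: "clock": time; "qpos": joint angles; "qvel": joint speeds; "joint_efforts": joint torques, N m; "eef_pos": TCP position; "tcp_rot": TCP orientation; "contact_force": force on the tool from outside, world axes, zero at the start; "wrist_torque": the same for the moment, N m; "opening": opening from 0.0 (shut) to 1.0 (fully open).
Only numpy, scipy, OpenCV 4.12 (cv2) and the standard library are available. Lean on these libraries where they do the work, as an engineer would, in place of code of your own. Each camera call takes 0.05 s, during which the arm holds its last target.

## Working session

There is one attempt and no reset: what is moved stays moved. The work goes in short steps, Python scripts to look and compute and a tool call to move; the robot and the scene stay as the last step left them, time stands still between calls to the robot, and variables do not carry over. Pictures are saved under pics/ and viewed, and the job is handed in when it is done.

Besides the shell and the picture viewer there is one more tool, called after ">>>" by a JSON object that holds its "api" and its "payload". apply_moves: Moves the arm, as the interface text tells. Its arguments: {"type":"object","properties":{"motion":{"type":"string"},"squeeze":{"type":"number"}},"required":["motion"]}

```bash
ls -la; mkdir -p pics; cat > h.py <<'E'
import numpy as np, cv2
from rig import r, grab_frame, spotter
def snap(cam,name):
    f=grab_frame(cam); cv2.imwrite(f'pics/{name}.png',f['img'][:,:,::-1]); return f
def proj(f,P):
    P=np.asarray(P,float).reshape(-1,3)
    K=np.array([[f['fx'],0,f['cx']],[0,f['fy'],f['cy']],[0,0,1.]])
    rv=cv2.Rodrigues(np.array(f['R'],float))[0]
    return cv2.projectPoints(P,rv,np.array(f['t'],float),K,np.array(f['dist_coeffs'],float))[0].reshape(-1,2)
def unproj(f,px,z):
    K=np.array([[f['fx'],0,f['cx']],[0,f['fy'],f['cy']],[0,0,1.]])
    n=cv2.undistortPoints(np.asarray(px,float).reshape(-1,1,2),K,np.array(f['dist_coeffs'],float)).reshape(-1,2)
    R=np.array(f['R']);t=np.array(f['t']);C=-R.T@t
    d=np.c_[n,np.ones(len(n))]@R
    return C+d*((z-C[2])/d[:,2])[:,None]
E
python3 - <<'E'
from h import *
np.set_printoptions(precision=1,suppress=True)
print(r.sense())
for c in ('top','scene'):
    f=snap(c,c+'0')
    print(c,f['fx'],f['cx'],f['dist_coeffs'],-np.array(f['R']).T@f['t'])
    for q in ('oven','wells','hood','hood_handle','hood_hinge','mat','column1','reagent_bottle','beaker'):
        for d in spotter.place_of(q,c): print(q,np.array(d['point']),round(d['conf'],2))
E
```

```text
total 12
drwxr-xr-x  3 agent agent 4096 Dec  7 15:18 .
drwxr-xr-x 23 root  root  4096 Dec  7 15:18 ..
drwxr-xr-x  2 agent agent 4096 Dec  7 15:18 pics
{'clock': 0.0, 'qpos': array([ 1.2,  0.4,  1.6,  0. ,  1.2, -0. ]), 'qvel': array([-0., -0.,  0.,  0., -0., -0.]), 'joint_efforts': array([  0. , -60.5, -34.2,  -0. ,   0. ,   0. ]), 'eef_pos': array([215.3, 586.5, 404. ]), 'tcp_rot': array([-3.1, -0. ,  2.8]), 'contact_force': array([ 0.5, -1.3,  0.3]), 'wrist_torque': array([ 0., -0.,  0.]), 'opening': 1.0059932823961901}
top 370.21561882515743 326.3635138753152 [-0.  0.  0.  0.  0.] [ 432.2   57.3 1050.6]
oven [540.2 130.4   0.2] 0.9Traceback (most recent call last):
  File "<stdin>", line 8, in <module>
ValueError: it knows: beaker, column, hood_handle, hood_hinge, mat, oven, reagent_bottle, wells
```

```bash
python3 - <<'E'
from h import *
np.set_printoptions(precision=2,suppress=True)
print(r.sense())
for c in ('top','scene'):
    f=snap(c,c+'0')
    print(c,f['fx'],f['cx'],f['dist_coeffs'],-np.array(f['R']).T@f['t'])
    for q in ('oven','wells','hood_handle','hood_hinge','mat','column','reagent_bottle','beaker'):
        for d in spotter.place_of(q,c): print(q,np.array(d['point']),round(d['conf'],2))
E
```

```text
{'clock': 0.15, 'qpos': array([ 1.22,  0.35,  1.63, -0.  ,  1.16, -0.  ]), 'qvel': array([ 0., -0., -0.,  0., -0., -0.]), 'joint_efforts': array([ -0.  , -60.56, -34.23,  -0.  ,   0.01,   0.  ]), 'eef_pos': array([215.3 , 586.57, 404.13]), 'tcp_rot': array([-3.14,  0.  ,  2.79]), 'contact_force': array([-0.22,  0.25,  0.43]), 'wrist_torque': array([-0.03,  0.02, -0.06]), 'opening': 0.9968581097451844}
top 370.21561882515743 326.3635138753152 [-0.01  0.    0.    0.    0.  ] [ 432.22   57.3  1050.57]
oven [538.2 129.1   1. ] 0.97
oven [ 531.7 -232.1   -1. ] 0.33
hood_handle [532.6  86.2 200.9] 0.86
mat [ 527.9 -236.2    2.3] 0.97
column [ 454.9 -328.5   13.6] 0.93
column [ 621.5 -231.    17.1] 0.67
column [ 433.  -228.    16.5] 0.67
reagent_bottle [779.2 137.7   5.8] 0.71
scene 451.74084224674806 315.658453905774 [-0.04  0.    0.    0.    0.  ] [1459.96 -201.78 1309.01]
oven [537.5 125.5   1.9] 0.62
hood_handle [533.7  86.6 197. ] 0.62
hood_handle [476.4 438.    1. ] 0.18
hood_hinge [535.7 129.9  -0.4] 0.17
mat [ 528.2 -232.7    1.5] 0.69
column [ 452.9 -332.    17. ] 0.75
column [ 616.4 -229.3   16.3] 0.71
column [ 435.4 -225.5   13.7] 0.52
column [ 531.6 -234.3    3.3] 0.2
reagent_bottle [774.9 139.5   0.4] 0.8
beaker [477.9 437.1  -0.1] 0.94
beaker [538.5 130.1  -0.9] 0.75
```

```bash
ls pics
```

```text
scene0.png
top0.png
```

The top picture shows the oven with its white hood near (298,224) and the handle at (316,224). There are four columns on the mat near (394,201), (428,199), (431,263) and (469,257). The bottle is at (298,142) and the beaker at (185,253). Next I'll segment these to get the oven yaw and the column axes.

```bash
cat >> h.py <<'E'
def ang(a): return (a+np.pi/2)%np.pi-np.pi/2
def columns(f=None,dbg=None):
    """columns on mat: centre xy, axis angle, length"""
    if f is None: f=grab_frame('top')
    g=cv2.cvtColor(f['img'],cv2.COLOR_RGB2HSV)
    mp=proj(f,[[x,y,3] for x,y in ((380,-65),(680,-70),(680,-400),(380,-400))])
    m=np.zeros(g.shape[:2],np.uint8); cv2.fillConvexPoly(m,mp.astype(np.int32),255)
    w=((g[...,2]>120)&(g[...,1]<60)&(m>0)).astype(np.uint8)
    n,l,s,c=cv2.connectedComponentsWithStats(w)
    out=[]
    for i in range(1,n):
        if s[i,4]<60: continue
        ys,xs=np.nonzero(l==i)
        P=unproj(f,np.c_[xs,ys],17.)[:,:2]
        (cx,cy),(a,b),an=cv2.minAreaRect(P.astype(np.float32))
        mu=P.mean(0); u,sv,vt=np.linalg.svd(P-mu,full_matrices=False)
        out.append((mu.round(1),round(ang(np.arctan2(vt[0,1],vt[0,0])),3),round(max(a,b)),round(min(a,b))))
    return out
E
python3 - <<'E'
from h import *
np.set_printoptions(precision=2,suppress=True)
f=grab_frame('top')
for c in columns(f): print(c)
img=f['img'];g=cv2.cvtColor(img,cv2.COLOR_RGB2HSV)
roi=np.zeros(g.shape[:2],bool); roi[165:285,250:345]=1
# hood top: white-ish
w=((g[...,2]>150)&(g[...,1]<50)&roi).astype(np.uint8)
n,l,s,c=cv2.connectedComponentsWithStats(w); i=1+np.argmax(s[1:,4]); print(s[i])
ct=max(cv2.findContours((l==i).astype(np.uint8),0,2)[0],key=cv2.contourArea)
P=unproj(f,ct[:,0,:],155.)[:,:2]
rc=cv2.minAreaRect(P.astype(np.float32)); print(rc)
print(cv2.boxPoints(rc))
big=cv2.resize(img[150:310,240:500],None,fx=3,fy=3,interpolation=cv2.INTER_CUBIC)
cv2.imwrite('pics/topz.png',big[:,:,::-1])
E
```

```text
(array([ 616.2, -229.8]), np.float64(0.093), 114, 21)
(array([ 612.4, -132.1]), np.float64(-0.205), 117, 20)
(array([ 454.1, -331.1]), np.float64(0.275), 103, 21)
(array([ 436.6, -228.7]), np.float64(-0.331), 118, 21)
[ 258  175   80   98 5862]
((540.412109375, 128.48764038085938), (159.1764373779297, 219.2452850341797), 79.18561553955078)
[[417.8   70.88]
 [633.15  29.74]
 [663.02 186.09]
 [447.67 227.23]]
```

```bash
cat >> h.py <<'E'
from scipy.spatial.transform import Rotation as Ro
O=np.array([540.4,128.5]); OY=-0.189
def ov(x,y):
    c,s=np.cos(OY),np.sin(OY); return np.array([O[0]+c*x-s*y,O[1]+s*x+c*y])
def plan(targets):
    """targets: (x,y,z,yaw) world TCP; prints x y z twist fractions from the current pose"""
    s=r.sense(); p=np.array(s['eef_pos']); R=Ro.from_euler('xyz',s['tcp_rot'])
    yaw0=s['tcp_rot'][2]
    print('clock %.2f at'%s['clock'],p.round(1),'rpy',np.round(s['tcp_rot'],3),'q',np.round(s['qpos'],2),'F',np.round(s['contact_force'],1),'open %.3f'%s['opening'])
    for t in targets:
        d=R.inv().apply(np.array(t[:3])-p)/1000
        tw=-((t[3]-yaw0+np.pi)%(2*np.pi)-np.pi)/np.pi
        print(t,'->','%.4f %.4f %.4f %.4f'%(*d,tw), 'rows>=%.1f'%max(np.linalg.norm(d)*1000/41.7,abs(tw)*180/7.16))
E
python3 - <<'E'
from h import *
h=ov(0,-45); print(h)
plan([(*h,425,np.pi+OY),(*h,200+158,np.pi+OY)])
E
```

```text
[531.94554416  84.30133287]
clock 1.10 at [215.3 586.7 404.7] rpy [-3.142  0.     2.79 ] q [ 1.22  0.35  1.63 -0.    1.16 -0.  ] F [0.4 0.5 0.1] open 0.998
(np.float64(531.9455441585975), np.float64(84.30133286595878), 425, 2.952592653589793) -> -0.4703 -0.3626 -0.0203 -0.0518 rows>=14.2
(np.float64(531.9455441585975), np.float64(84.30133286595878), 358, 2.952592653589793) -> -0.4703 -0.3626 0.0467 -0.0518 rows>=14.3
```

>>> {"api": "apply_moves", "payload": {"motion": "0 0 0 -0.02 0;0 -0.47 -0.363 -0.02 -0.052;0 -0.47 -0.363 -0.02 -0.052;0 -0.47 -0.363 -0.02 -0.052;0 -0.47 -0.363 -0.02 -0.052;0 -0.47 -0.363 -0.02 -0.052;0 -0.47 -0.363 -0.02 -0.052;0 -0.47 -0.363 -0.02 -0.052;0 -0.47 -0.363 -0.02 -0.052;0 -0.47 -0.363 -0.02 -0.052;0 -0.47 -0.363 -0.02 -0.052;0 -0.47 -0.363 -0.02 -0.052;0 -0.47 -0.363 -0.02 -0.052;0 -0.47 -0.363 -0.02 -0.052;0 -0.47 -0.363 -0.02 -0.052;0 -0.47 -0.363 -0.02 -0.052;0 -0.47 -0.363 -0.02 -0.052;0 -0.47 -0.363 -0.02 -0.052", "squeeze": 20}}

```text
clock: 2.6
eef_pos: [531.4, 83.7, 424.5]
tcp_rot: [3.141, -0.001, 2.951]
contact_force: [-0.3, 0.2, -0.0]
opening: 0.5
```

```bash
python3 - <<'E'
from h import *
h=ov(0,-45)
plan([(*h,200+158,np.pi+OY)])
f=snap('scene','s1'); img=f['img'][100:260,240:440]; cv2.imwrite('pics/s1z.png',cv2.resize(img,None,fx=3.5,fy=3.5)[:,:,::-1])
E
```

```text
clock 2.60 at [531.4  83.7 424.5] rpy [ 3.141e+00 -1.000e-03  2.951e+00] q [ 0.15  0.2   1.8   0.    1.15 -1.23] F [-0.3  0.2 -0. ] open 0.500
(np.float64(531.9455441585975), np.float64(84.30133286595878), 358, 2.952592653589793) -> -0.0004 0.0007 0.0665 -0.0004 rows>=1.6
```

The fingers straddle the bar. I'll lower them, close to a loose cage around it, and start the arc.

>>> {"api": "apply_moves", "payload": {"motion": "0 0 0 0.035 0;0 0 0 0.071 0;-0.4 0 0 0.071 0;-0.4 0 0 0.071 0;-0.4 0 0 0.071 0;-0.4 0 0 0.071 0;-0.4 0 0 0.071 0;-0.4 0 0.006 0.066 0;-0.4 0 0.013 0.060 0;-0.4 0 0.019 0.055 0;-0.4 0 0.026 0.050 0;-0.4 0 0.034 0.045 0;-0.4 0 0.041 0.041 0;-0.4 0 0.049 0.037 0;-0.4 0 0.056 0.033 0;-0.4 0 0.056 0.033 0"}}

```text
clock: 3.98
eef_pos: [542.3, 138.5, 394.5]
tcp_rot: [-3.138, 0.002, 2.954]
contact_force: [-3.2, -11.6, 9.3]
opening: 0.302
```

```bash
python3 - <<'E'
from h import *
plan([])
f=snap('scene','s2'); img=f['img'][100:260,240:440]; cv2.imwrite('pics/s2z.png',cv2.resize(img,None,fx=3.5,fy=3.5)[:,:,::-1])
E
```

```text
clock 3.98 at [542.3 138.5 394.5] rpy [-3.138e+00  2.000e-03  2.954e+00] q [ 0.25  0.26  1.79 -0.    1.09 -1.13] F [ -3.2 -11.6   9.3] open 0.302
```

>>> {"api": "apply_moves", "payload": {"motion": "-0.4 0 0.008 -0.003 0;-0.4 0 0.016 -0.006 0;-0.4 0 0.024 -0.008 0;-0.4 0 0.033 -0.010 0;-0.4 0 0.041 -0.011 0;-0.4 0 0.050 -0.012 0;-0.4 0 0.058 -0.013 0;-0.4 0 0.067 -0.013 0;-0.4 0 0.075 -0.012 0;-0.4 0 0.084 -0.012 0;-0.4 0 0.092 -0.011 0;-0.4 0 0.100 -0.010 0;-0.4 0 0.116 -0.006 0;-0.4 0 0.132 0 0;-0.4 0 0.148 0 0;-0.4 0 0.148 -0.03 0;-0.4 0 0.148 -0.06 0;-0.4 0 0.148 -0.09 0;-0.4 0 0.12 -0.09 0"}}

```text
clock: 5.62
eef_pos: [566.1, 261.6, 487.7]
tcp_rot: [3.134, 0.007, 2.956]
contact_force: [-0.0, 0.1, 1.6]
opening: 0.303
```

```bash
python3 - <<'E'
from h import *
plan([])
f=snap('scene','s3'); img=f['img'][60:260,220:470]; cv2.imwrite('pics/s3z.png',cv2.resize(img,None,fx=3,fy=3)[:,:,::-1])
E
```

```text
clock 5.62 at [566.1 261.6 487.7] rpy [3.134 0.007 2.956] q [ 0.43  0.28  1.55  0.    1.3  -0.96] F [-0.   0.1  1.6] open 0.303
```

The hood is open at its stop. Before picking, I'll check the wells against the top view and look at the columns again.

```bash
python3 - <<'E'
from h import *
f=snap('top','t3')
for d in spotter.place_of('wells','top')+spotter.place_of('wells','scene'): print(np.round(d['point'],1),round(d['conf'],2), 'exp',O)
img=f['img'].copy()
for x in(-60,0,60):
  for y in(-30,30):
    q=[[*ov(x+a,y+b),75] for a,b in((-16,-16),(16,-16),(16,16),(-16,16))]
    p=proj(f,q); cv2.polylines(img,[np.round(p*16).astype(np.int32)],True,(255,0,0),1,cv2.LINE_AA,4)
cs=columns(f)
for c in cs: print(c)
cv2.imwrite('pics/t3z.png',cv2.resize(img[150:310,220:480],None,fx=3,fy=3,interpolation=cv2.INTER_CUBIC)[:,:,::-1])
c,a,_,_=cs[0]
E
```

```text
[535.7 127.7  72.2] 0.72 exp [540.4 128.5]
[541.9 127.5  74.8] 0.7 exp [540.4 128.5]
(array([ 616.8, -229.5]), np.float64(0.093), 91, 20)
(array([ 609.1, -131.1]), np.float64(-0.2), 103, 20)
(array([ 451.1, -332.1]), np.float64(0.283), 88, 20)
(array([ 437. , -228.7]), np.float64(-0.331), 89, 20)
```

```bash
sed -i 's/g\[...,2\]>120)&(g\[...,1\]<60)/g[...,2]>64)/' h.py; python3 - <<'E'
from h import *
f=grab_frame('top')
cs=columns(f)
for c in cs: print(c)
c,a,_,_=min(cs,key=lambda c:-c[0][1])
u=np.array([np.cos(a),np.sin(a)])
g=c+33*u
plan([(*g,480,a+np.pi),(*g,250,a+np.pi),(*g,178,a+np.pi)])
E
```

```text
(array([ 507.8, -386.8]), np.float64(-0.024), 297, 20)
(array([544.5, -69.7]), np.float64(-0.029), 296, 14)
(array([ 616.4, -229.1]), np.float64(0.085), 120, 24)
(array([ 612.7, -131.3]), np.float64(-0.211), 121, 24)
(array([ 450.5, -331.6]), np.float64(0.285), 121, 25)
(array([ 437. , -227.9]), np.float64(-0.337), 120, 24)
clock 5.87 at [564.5 257.8 481.1] rpy [ 3.141e+00 -1.000e-03  2.953e+00] q [ 0.43  0.29  1.56  0.    1.3  -0.96] F [-0.1 -0.6 -1.1] open 0.300
(np.float64(577.4861244724841), np.float64(-70.65686586614045), 480, np.float64(3.112592653589793)) -> -0.0743 -0.3202 0.0009 -0.0507 rows>=7.9
(np.float64(577.4861244724841), np.float64(-70.65686586614045), 250, np.float64(3.112592653589793)) -> -0.0745 -0.3202 0.2309 -0.0507 rows>=9.6
(np.float64(577.4861244724841), np.float64(-70.65686586614045), 178, np.float64(3.112592653589793)) -> -0.0746 -0.3203 0.3029 -0.0507 rows>=10.7
```

Columns now measure 120 x 24 mm, as they should. The longer blobs are the mat's border, so I'll filter those out.

```bash
sed -i 's/        out.append/        if not 105<max(a,b)<140: continue\n        out.append/' h.py; python3 - <<'E'
from h import *
f=grab_frame('top')
cs=columns(f)
c,a,_,_=min(cs,key=lambda c:-c[0][1])
u=np.array([np.cos(a),np.sin(a)])
g=c+33*u; print(c,a,g)
plan([(*g,480,a+np.pi),(*g,250,a+np.pi),(*g,178,a+np.pi)])
E
```

```text
[ 612.6 -131.3] -0.208 [ 644.88871398 -138.11461294]
clock 5.92 at [564.5 257.8 480.9] rpy [-3.142e+00 -1.000e-03  2.953e+00] q [ 0.43  0.29  1.56  0.    1.3  -0.96] F [-0.2 -0.1  0.3] open 0.300
(np.float64(644.8887139800956), np.float64(-138.11461293923406), 480, np.float64(2.933592653589793)) -> -0.1531 -0.3739 0.0007 0.0063 rows>=9.7
(np.float64(644.8887139800956), np.float64(-138.11461293923406), 250, np.float64(2.933592653589793)) -> -0.1533 -0.3739 0.2307 0.0063 rows>=11.2
(np.float64(644.8887139800956), np.float64(-138.11461293923406), 178, np.float64(2.933592653589793)) -> -0.1534 -0.3739 0.3027 0.0063 rows>=12.1
```

>>> {"api": "apply_moves", "payload": {"motion": "0 -0.153 -0.374 0 0.006;0 -0.153 -0.374 0 0.006;0 -0.153 -0.374 0 0.006;0 -0.153 -0.374 0 0.006;0 -0.153 -0.374 0 0.006;0 -0.153 -0.374 0 0.006;0 -0.153 -0.374 0 0.006;0 -0.153 -0.374 0 0.006;0 -0.153 -0.374 0 0.006;0 -0.153 -0.374 0 0.006;0 -0.153 -0.374 0.23 0.006;0 -0.153 -0.374 0.23 0.006;0 -0.153 -0.374 0.23 0.006;0 -0.153 -0.374 0.23 0.006;0 -0.153 -0.374 0.23 0.006;0 -0.153 -0.374 0.23 0.006;0 -0.153 -0.374 0.23 0.006;0 -0.153 -0.374 0.23 0.006"}}

```text
clock: 7.42
eef_pos: [644.7, -138.5, 250.1]
tcp_rot: [3.141, -0.003, 2.935]
contact_force: [-0.2, 0.7, 1.0]
opening: 0.497
```

```bash
python3 - <<'E'
from h import *
a=-.208;u=np.array([np.cos(a),np.sin(a)])
g=np.array([612.6,-131.3])+33*u
plan([(*g,178,a+np.pi)])
E
```

```text
clock 7.42 at [ 644.7 -138.5  250.1] rpy [ 3.141e+00 -3.000e-03  2.935e+00] q [-0.21  0.57  1.67  0.    0.91 -1.58] F [-0.2  0.7  1. ] open 0.497
(np.float64(644.8887139800956), np.float64(-138.11461293923406), 178, 2.933592653589793) -> -0.0003 0.0004 0.0721 0.0004 rows>=1.7
```

Lowering and gripping lightly, then a lift to see whether it hangs.

>>> {"api": "apply_moves", "payload": {"motion": "0 0 0 0.04 0;0 0 0 0.07 0;0 0 0 0.072 0;-1 0 0 0.072 0;-1 0 0 0.072 0;-1 0 0 0.072 0;-1 0 0 0.072 0;-1 0 0 0.072 0;-1 0 0 0.072 0;-1 0 0 0.03 0;-1 0 0 -0.02 0;-1 0 0 -0.06 0;-1 0 0 -0.06 0", "squeeze": 20}}

```text
clock: 8.5
eef_pos: [646.8, -139.6, 319.5]
tcp_rot: [-3.142, 0.01, 2.934]
contact_force: [1.2, -0.3, -0.8]
opening: 0.273
```

```bash
python3 - <<'E'
from h import *
plan([])
f=snap('scene','s4'); img=f['img'][100:280,150:350]; cv2.imwrite('pics/s4z.png',cv2.resize(img,None,fx=3,fy=3,interpolation=cv2.INTER_CUBIC)[:,:,::-1])
E
```

```text
clock 8.50 at [ 646.8 -139.6  319.5] rpy [-3.142  0.01   2.934] q [-0.21  0.49  1.63 -0.    1.02 -1.58] F [ 1.2 -0.3 -0.8] open 0.273
```

```bash
python3 - <<'E'
from h import *
f=grab_frame('scene'); img=f['img'][180:250,230:300]; cv2.imwrite('pics/s5z.png',np.clip(cv2.resize(img,None,fx=8,fy=8,interpolation=cv2.INTER_CUBIC)[:,:,::-1]*1.6,0,255))
s=r.sense();p=s['eef_pos']
for dz in (155,163,163+60): print(dz,(proj(f,p-[0,0,dz])[0]-[230,180])*8)
E
```

```text
155 [254.46169425 267.67057081]
163 [256.49731786 279.40392175]
223 [271.20083782 364.09018321][ WARN:0@1.797] global loadsave.cpp:1063 imwrite_ Unsupported depth image for selected encoder is fallbacked to CV_8U.
```

```bash
cat >> h.py <<'E'
def overlay(name,tilts=(1.57,1.2,0.9),d=33,dz=163,cam='scene',half=35,sc=8,side=1):
    """draws column axis in the grip for tilt angles (1.57 = hanging); gripped end at side*tool -x"""
    f=grab_frame(cam); s=r.sense(); p=np.array(s['eef_pos']); R=Ro.from_euler('xyz',s['tcp_rot'])
    xx=R.apply([1,0,0])*side; zz=np.array([0,0,-1.])
    g=p+zz*dz; c=np.round(proj(f,g)[0]).astype(int); x0,y0=c-half; 
    im=cv2.resize(f['img'][y0:y0+2*half,x0:x0+2*half],None,fx=sc,fy=sc,interpolation=cv2.INTER_CUBIC)
    im=np.clip(im*1.7,0,255).astype(np.uint8); im2=im.copy()
    for t,col in zip(tilts,((255,0,0),(0,255,0),(80,120,255))):
        u=np.cos(t)*xx+np.sin(t)*zz
        P=(proj(f,[g+u*(k+d) for k in(-60,-44,44,60)])-[x0,y0]+.5)*sc
        cv2.polylines(im2,[P.astype(np.int32)],False,col,1,cv2.LINE_AA)
        for q in P: cv2.circle(im2,tuple(int(v) for v in q),4,col,1)
    cv2.imwrite(f'pics/{name}.png',cv2.resize(np.hstack([im,im2]),None,fx=.7,fy=.7)[:,:,::-1])
E
python3 - <<'E'
from h import *
overlay('s6'); print(r.sense()['opening'])
E
```

```text
0.27267798193120596
```

```bash
python3 - <<'E'
from h import *
w=ov(60,-30); print(w)
plan([(*w,430,np.pi+OY),(*w,360,np.pi+OY)])
E
```

```text
[593.69525228  87.76161412]
clock 8.65 at [ 644.6 -139.2  312.3] rpy [-3.142e+00  1.000e-03  2.934e+00] q [-0.21  0.5   1.63 -0.    1.01 -1.58] F [-0.1  0.5 -2. ] open 0.273
(np.float64(593.6952522844533), np.float64(87.76161412210253), 430, 2.952592653589793) -> 0.0963 0.2116 -0.1178 -0.0058 rows>=6.3
(np.float64(593.6952522844533), np.float64(87.76161412210253), 360, 2.952592653589793) -> 0.0964 0.2116 -0.0478 -0.0058 rows>=5.7
```

>>> {"api": "apply_moves", "payload": {"motion": "-1 0 0 -0.04 0;-1 0 0 -0.08 0;-1 0 0 -0.118 0;-1 0.015 0.03 -0.118 -0.001;-1 0.03 0.06 -0.118 -0.002;-1 0.045 0.09 -0.118 -0.003;-1 0.06 0.12 -0.118 -0.004;-1 0.075 0.15 -0.118 -0.005;-1 0.09 0.18 -0.118 -0.006;-1 0.096 0.2 -0.118 -0.006;-1 0.096 0.212 -0.118 -0.006;-1 0.096 0.212 -0.118 -0.006;-1 0.096 0.212 -0.09 -0.006;-1 0.096 0.212 -0.06 -0.006;-1 0.096 0.212 -0.048 -0.006;-1 0.096 0.212 -0.048 -0.006;-1 0.096 0.212 -0.048 -0.006", "squeeze": 40}}

```text
clock: 10.07
eef_pos: [594.6, 87.3, 359.0]
tcp_rot: [-3.141, -0.002, 2.952]
contact_force: [0.9, -0.6, -0.3]
opening: 0.26
```

```bash
python3 - <<'E'
from h import *
w=ov(60,-30)
plan([(*w,360,np.pi+OY)])
overlay('s7',half=45,sc=8)
E
```

```text
clock 10.07 at [594.6  87.3 359. ] rpy [-3.141e+00 -2.000e-03  2.952e+00] q [ 0.14  0.36  1.73 -0.    1.05 -1.24] F [ 0.9 -0.6 -0.3] open 0.260
(np.float64(593.6952522844533), np.float64(87.76161412210253), 360, 2.952592653589793) -> 0.0010 0.0003 -0.0010 -0.0001 rows>=0.0
```

```bash
cat >> h.py <<'E'
from scipy.optimize import least_squares
def fit(top,bot,half,sc=8,dz=163,cam='scene',side=1,bias=(0,0)):
    """pixel positions in the overlay picture's left half of axis ends -> tilt, top offset"""
    f=grab_frame(cam); s=r.sense(); p=np.array(s['eef_pos']); R=Ro.from_euler('xyz',s['tcp_rot'])
    xx=R.apply([1,0,0])*side; zz=np.array([0,0,-1.]); yy=R.apply([0,1,0])
    c=np.round(proj(f,p+zz*dz)[0]).astype(int)
    q=np.array([top,bot])/(.7*sc)-.5+(c-half)
    def fun(v):
        t,a,b=v; u=np.cos(t)*xx+np.sin(t)*zz
        C=p+zz*a+xx*b
        return (proj(f,[C-60*u,C+60*u])-q).ravel()
    for t0 in (1.2,1.6,2.0):
        o=least_squares(fun,[t0,200,0]); print('tilt %.2f, centre: %.1f below TCP, %.1f along +xx'%tuple(o.x),'res',np.round(o.fun,2))
E
python3 - <<'E'
from h import *
fit((258,262),(249,347),45)
E
```

```text
tilt 1.33, centre: 212.7 below TCP, 3.9 along +xx res [-0.01  0.    0.01 -0.  ]
tilt 1.33, centre: 212.7 below TCP, 3.9 along +xx res [-0.01  0.    0.01 -0.  ]
tilt 1.33, centre: 212.7 below TCP, 3.9 along +xx res [-0.01  0.    0.01 -0.  ]
```

The column hangs about 0.24 rad off vertical. It was gripped just under its top hexagon and its lower end is about 18 mm off. I'll put the tip in the mouth of the well, swing the grip over it, then go down.

>>> {"api": "apply_moves", "payload": {"motion": "-1 -0.008 0 0 0;-1 -0.017 0 0 0;-1 -0.017 0 0 0;-1 -0.017 0 0.01 0;-1 -0.017 0 0.018 0;-1 -0.017 0 0.026 0;-1 -0.017 0 0.026 0", "squeeze": 25}}

```text
clock: 10.75
eef_pos: [610.0, 84.8, 331.1]
tcp_rot: [-3.14, -0.004, 2.953]
contact_force: [-0.4, -0.0, -2.1]
opening: 0.263
```

```bash
python3 - <<'E'
from h import *
plan([(*ov(60,-30),288,np.pi+OY)])
overlay('s8',half=45,sc=8)
E
```

```text
clock 10.75 at [610.   84.8 331.1] rpy [-3.14  -0.004  2.953] q [ 0.14  0.42  1.72 -0.    1.01 -1.25] F [-0.4 -0.  -2.1] open 0.263
(np.float64(593.6952522844533), np.float64(87.76161412210253), 288, 2.952592653589793) -> 0.0164 -0.0001 0.0432 0.0002 rows>=1.1
```

>>> {"api": "apply_moves", "payload": {"motion": "-1 0 0 0.005 0;-1 0.006 0 0.005 0;-1 0.012 0 0.005 0;-1 0.018 0 0.005 0;-1 0.018 0 0.005 0;-1 0.018 0 0.012 0;-1 0.018 0 0.02 0;-1 0.018 0 0.02 0", "squeeze": 25}}

```text
clock: 11.47
eef_pos: [592.8, 88.2, 311.9]
tcp_rot: [-3.141, -0.002, 2.953]
contact_force: [-1.1, -0.3, -1.1]
opening: 0.238
```

```bash
python3 - <<'E'
from h import *
plan([(*ov(60,-30),288,np.pi+OY)])
overlay('s9',half=45,sc=8)
E
```

```text
clock 11.47 at [592.8  88.2 311.9] rpy [-3.141e+00 -2.000e-03  2.953e+00] q [ 0.15  0.42  1.77 -0.    0.96 -1.24] F [-1.1 -0.3 -1.1] open 0.238
(np.float64(593.6952522844533), np.float64(87.76161412210253), 288, 2.952592653589793) -> -0.0010 -0.0002 0.0239 0.0002 rows>=0.6
```

>>> {"api": "apply_moves", "payload": {"motion": "-1 -0.001 0 0.008 0;-1 -0.001 0 0.016 0;-1 -0.001 0 0.024 0;-1 -0.001 0 0.026 0;-1 -0.001 0 0.026 0"}}

```text
clock: 11.93
eef_pos: [593.6, 88.2, 286.5]
tcp_rot: [-3.141, -0.003, 2.953]
contact_force: [-4.8, 0.5, 0.8]
opening: 0.238
```

```bash
python3 - <<'E'
from h import *
plan([(*ov(60,-30),288,np.pi+OY)])
overlay('s10',half=45,sc=8)
E
```

```text
clock 11.93 at [593.6  88.2 286.5] rpy [-3.141e+00 -3.000e-03  2.953e+00] q [ 0.14  0.45  1.78  0.    0.91 -1.24] F [-4.8  0.5  0.8] open 0.238
(np.float64(593.6952522844533), np.float64(87.76161412210253), 288, 2.952592653589793) -> -0.0002 -0.0004 -0.0015 0.0001 rows>=0.0
```

>>> {"api": "apply_moves", "payload": {"motion": "-1 0 0 0.003 0;-0.3 0 0 0.003 0;-0.2 0 0 0.003 0;-0.2 0 0 0.003 0;-0.2 0 0 0.003 0;-0.2 0 0 -0.03 0;-0.2 0 0 -0.07 0;-0.2 0 0 -0.11 0;-0.2 0 0 -0.15 0;-0.2 0 0 -0.15 0"}}

```text
clock: 12.82
eef_pos: [596.3, 88.3, 446.1]
tcp_rot: [3.138, 0.012, 2.953]
contact_force: [0.9, 0.4, 0.7]
opening: 0.401
```

```bash
python3 - <<'E'
from h import *
plan([])
f=grab_frame('scene'); cv2.imwrite('pics/s11.png',cv2.resize(f['img'][120:240,280:400],None,fx=5,fy=5,interpolation=cv2.INTER_CUBIC)[:,:,::-1])
E
```

```text
clock 12.82 at [596.3  88.3 446.1] rpy [3.138 0.012 2.953] q [ 0.14  0.28  1.64 -0.    1.21 -1.24] F [0.9 0.4 0.7] open 0.401
```

The column is seated, with its top hexagon showing at (240,370). On to the next one.

```bash
cat >> h.py <<'E'
def pick(near,side=1,d=33,yawref=2.95):
    cs=columns(); 
    for c in cs: print(c)
    c,a,_,_=min(cs,key=lambda c:np.hypot(*(c[0]-near)))
    u=np.array([np.cos(a),np.sin(a)]); g=c+side*d*u
    yaw=a+np.pi
    print('grip',g.round(1),'yaw %.3f'%yaw); plan([(*g,480,yaw),(*g,250,yaw),(*g,178,yaw)])
E
python3 - <<'E'
from h import *
pick((616,-229))
E
```

```text
(array([ 616.9, -229.4]), np.float64(0.094), 120, 23)
(array([ 450.3, -332.2]), np.float64(0.284), 121, 24)
(array([ 436.6, -228.4]), np.float64(-0.339), 120, 23)
grip [ 649.8 -226.3] yaw 3.236
clock 12.92 at [594.8  88.1 439.7] rpy [3.14  0.004 2.953] q [ 0.14  0.28  1.65 -0.    1.2  -1.24] F [-0.5  0.3 -1.1] open 0.401
(np.float64(649.7543133213679), np.float64(-226.3025661941885), 480, np.float64(3.235592653589793)) -> -0.1130 -0.2985 -0.0403 -0.0899 rows>=7.7
(np.float64(649.7543133213679), np.float64(-226.3025661941885), 250, np.float64(3.235592653589793)) -> -0.1121 -0.2988 0.1897 -0.0899 rows>=8.9
(np.float64(649.7543133213679), np.float64(-226.3025661941885), 178, np.float64(3.235592653589793)) -> -0.1118 -0.2989 0.2617 -0.0899 rows>=9.9
```

>>> {"api": "apply_moves", "payload": {"motion": "0 -0.112 -0.299 0 -0.09;0 -0.112 -0.299 0 -0.09;0 -0.112 -0.299 0 -0.09;0 -0.112 -0.299 0 -0.09;0 -0.112 -0.299 0 -0.09;0 -0.112 -0.299 0 -0.09;0 -0.112 -0.299 0 -0.09;0 -0.112 -0.299 0.1 -0.09;0 -0.112 -0.299 0.19 -0.09;0 -0.112 -0.299 0.19 -0.09;0 -0.112 -0.299 0.19 -0.09;0 -0.112 -0.299 0.19 -0.09;0 -0.112 -0.299 0.19 -0.09;0 -0.112 -0.299 0.19 -0.09", "squeeze": 20}}

```text
clock: 14.08
eef_pos: [647.3, -226.4, 245.0]
tcp_rot: [3.139, -0.005, -3.048]
contact_force: [0.3, -0.3, 0.3]
opening: 0.5
```

```bash
python3 - <<'E'
from h import *
plan([(649.8,-226.3,178,3.236)])
E
```

```text
clock 14.08 at [ 647.3 -226.4  245. ] rpy [ 3.139 -0.005 -3.048] q [-0.34  0.61  1.6  -0.    0.93 -2.  ] F [ 0.3 -0.3  0.3] open 0.500
(649.8, -226.3, 178, 3.236) -> -0.0028 -0.0003 0.0669 -0.0001 rows>=1.6
```

>>> {"api": "apply_moves", "payload": {"motion": "0 0 0 0.04 0;0 0 0 0.066 0;0 -0.001 0 0.067 0;-1 -0.001 0 0.067 0;-1 -0.001 0 0.067 0;-1 -0.001 0 0.067 0;-1 -0.001 0 0.067 0;-1 -0.001 0 0.067 0;-1 -0.001 0 0.067 0;-1 -0.001 0 0.03 0;-1 -0.001 0 -0.02 0;-1 -0.001 0 -0.07 0;-1 -0.001 0 -0.12 0;-1 -0.001 0 -0.16 0;-1 -0.001 0 -0.19 0;-1 -0.001 0 -0.19 0", "squeeze": 20}}

```text
clock: 15.42
eef_pos: [650.2, -226.8, 446.7]
tcp_rot: [-3.137, 0.01, -3.047]
contact_force: [1.2, -0.3, -1.0]
opening: 0.247
```

```bash
python3 - <<'E'
from h import *
w=ov(60,30)
plan([(*w,430,np.pi+OY)])
overlay('s12',half=45,sc=8)
E
```

```text
clock 15.42 at [ 650.2 -226.8  446.7] rpy [-3.137  0.01  -3.047] q [-0.34  0.42  1.44 -0.    1.27 -2.  ] F [ 1.2 -0.3 -1. ] open 0.247
(np.float64(604.9678600729899), np.float64(146.69317030082414), 430, 2.952592653589793) -> 0.0100 0.3762 0.0148 0.0902 rows>=9.0
```

This column is still nearly horizontal in the grip. I'll shake it vertically so the free end swings down.

>>> {"api": "apply_moves", "payload": {"motion": "-1 0 0 0.04 0;-1 0 0 0.08 0;-1 0 0 0.04 0;-1 0 0 0 0;-1 0 0 0.04 0;-1 0 0 0.08 0;-1 0 0 0.04 0;-1 0 0 0 0;-1 0 0 0 0"}}

```text
clock: 16.22
eef_pos: [650.8, -227.1, 443.0]
tcp_rot: [-3.139, 0.006, -3.047]
contact_force: [1.5, -1.1, 0.5]
opening: 0.248
```

```bash
python3 - <<'E'
from h import *
plan([])
overlay('s13',half=45,sc=8,tilts=(1.57,0.5,0))
E
```

```text
clock 16.22 at [ 650.8 -227.1  443. ] rpy [-3.139  0.006 -3.047] q [-0.34  0.42  1.45 -0.    1.27 -2.  ] F [ 1.5 -1.1  0.5] open 0.248
```

>>> {"api": "apply_moves", "payload": {"motion": "-1 0 0 0.04 0;-1 0 0 0.08 0;-1 0 0 0.12 0;-1 0 0 0.15 0;-1 0 0 0.15 0;-1 0 0 0.15 0;-0.49 0 0 0.15 0;-0.48 0 0 0.15 0;-0.48 0 0 0.15 0;-0.47 0 0 0.15 0;-0.47 0 0 0.15 0"}}

```text
clock: 17.18
eef_pos: [649.7, -226.6, 289.2]
tcp_rot: [-3.141, 0.002, -3.047]
contact_force: [0.1, -0.3, -0.7]
opening: 0.266
```

```bash
python3 - <<'E'
from h import *
plan([])
overlay('s14',half=45,sc=8,tilts=(1.57,0.5,0))
E
```

```text
clock 17.18 at [ 649.7 -226.6  289.2] rpy [-3.141e+00  2.000e-03 -3.047e+00] q [-0.34  0.56  1.58 -0.    1.   -2.  ] F [ 0.1 -0.3 -0.7] open 0.266
```

```bash
python3 - <<'E'
from h import *
f=grab_frame('scene'); s=r.sense(); p=np.array(s['eef_pos'])
c=np.round(proj(f,p-[0,0,163])[0]).astype(int)
q=np.array([(248,258),(308,415)])/5.6-.5+(c-45)
P=unproj(f,q,15); print(P,np.linalg.norm(P[0]-P[1]))
fit((248,258),(308,415),45)
cv2.imwrite('pics/t15.png',cv2.resize(grab_frame('top')['img'][150:310,340:500],None,fx=4,fy=4)[:,:,::-1])
for c in columns(): print(c)
E
```

```text
[[ 574.00438691 -232.78871576   15.        ]
 [ 692.04309433 -218.90180341   15.        ]] 118.85277777425405
tilt 1.94, centre: 227.3 below TCP, -15.5 along +xx res [ 0.97 -0.37 -1.16  0.44]
tilt 1.94, centre: 227.3 below TCP, -15.5 along +xx res [ 0.97 -0.37 -1.16  0.44]
tilt 1.94, centre: 227.3 below TCP, -15.5 along +xx res [ 0.97 -0.37 -1.16  0.44]
(array([ 435.4, -227.6]), np.float64(-0.352), 120, 24)
```

It dropped back onto the mat and now lies near (633,-226). The first grasp worked because the pads overlapped the hexagon edge, opening 0.273. I'll back off, re-measure, and grip about 38 mm from the centre.

>>> {"api": "apply_moves", "payload": {"motion": "0 0 0 -0.03 0;0 0 0 -0.07 0;0 0 0.04 -0.1 0;0 0 0.08 -0.1 0;0 0 0.12 -0.1 0;0 0 0.16 -0.1 0;0 0 0.2 -0.1 0;0 0 0.2 -0.1 0"}}

```text
clock: 18.1
eef_pos: [629.7, -21.4, 387.8]
tcp_rot: [3.139, -0.0, -3.043]
contact_force: [1.2, 0.6, -0.6]
opening: 0.503
```

```bash
python3 - <<'E'
from h import *
pick((633,-226),d=38)
E
```

```text
Traceback (most recent call last):
  File "h.py", line 77, in pick
    c,a,_,_=min(cs,key=lambda c:np.hypot(*(c[0]-near)))
            ~~~^^^^^^^^^^^^^^^^^^^^^^^^^^^^^^^^^^^^^^^^
ValueError: min() iterable argument is empty
```

```bash
python3 - <<'E'
from h import *
f=snap('top','t16'); snap('scene','s16')
cv2.imwrite('pics/t16.png',cv2.resize(np.vstack([f['img'][140:310,300:500],]),None,fx=3,fy=3)[:,:,::-1])
E
python3 - <<'E'
s=open('h.py').read()
s=s.replace("def columns(f=None,dbg=None):","def columns(f=None,zz=17.):").replace("P=unproj(f,np.c_[xs,ys],17.)","P=unproj(f,np.c_[xs,ys],zz)")
s=s.replace("((380,-65),(680,-70),(680,-400),(380,-400))","((368,-84),(676,-78),(682,-388),(374,-396))")
s=s.replace("    cs=columns(); \n","    cs=columns(grab_frame(cam),15. if cam=='scene' else 17.)\n").replace("yawref=2.95","cam='scene'")
open('h.py','w').write(s)
E
python3 - <<'E'
from h import *
f=grab_frame('scene')
g=cv2.cvtColor(f['img'],cv2.COLOR_RGB2HSV)
for x,y in((205,240),(233,240),(241,254),(231,184),(227,230)): print(x,y,g[y,x])
for z in(12,15,18):
  for c in columns(f,z): print(z,c)
E
```

```text
205 240 [30 20 38]
233 240 [ 40   3 224]
241 254 [120  15  35]
231 184 [120   5 105]
227 230 [ 45   6 179]
12 (array([ 429.3, -226. ]), np.float64(-0.323), 118, 25)
12 (array([ 441.9, -331.5]), np.float64(0.277), 119, 25)
12 (array([ 615.4, -249.5]), np.float64(0.12), 121, 25)
15 (array([ 431.7, -225.9]), np.float64(-0.323), 118, 25)
15 (array([ 444.2, -331.2]), np.float64(0.277), 119, 25)
15 (array([ 617.4, -249.4]), np.float64(0.12), 120, 25)
18 (array([ 434.1, -225.8]), np.float64(-0.323), 118, 25)
18 (array([ 446.6, -330.9]), np.float64(0.277), 118, 25)
18 (array([ 619.3, -249.3]), np.float64(0.12), 120, 25)
```

```bash
sed -i "s/    c,a,_,_=min(cs/    if cam=='scene': cs=[(c[0]+[1.5,-2],*c[1:]) for c in cs]\n    c,a,_,_=min(cs/; s/15. if cam/20. if cam/" h.py; python3 - <<'E'
from h import *
pick((633,-226),d=38)
E
```

```text
(array([ 436. , -225.9]), np.float64(-0.325), 117, 25)
(array([ 447.4, -330.8]), np.float64(0.281), 118, 26)
(array([ 620.9, -249.2]), np.float64(0.118), 120, 25)
grip [ 660.1 -246.7] yaw 3.260
clock 18.35 at [630.7 -28.4 387.6] rpy [-3.141 -0.    -3.048] q [-0.05  0.38  1.64 -0.    1.13 -1.71] F [-0.2  0.4  0.9] open 0.498
(np.float64(660.1357508307043), np.float64(-246.72639862716838), 480, np.float64(3.259592653589793)) -> -0.0089 -0.2201 -0.0923 -0.0078 rows>=5.7
(np.float64(660.1357508307043), np.float64(-246.72639862716838), 250, np.float64(3.259592653589793)) -> -0.0089 -0.2200 0.1377 -0.0078 rows>=6.2
(np.float64(660.1357508307043), np.float64(-246.72639862716838), 178, np.float64(3.259592653589793)) -> -0.0089 -0.2200 0.2097 -0.0078 rows>=7.3
```

>>> {"api": "apply_moves", "payload": {"motion": "0 -0.009 -0.22 0 -0.008;0 -0.009 -0.22 0 -0.008;0 -0.009 -0.22 0 -0.008;0 -0.009 -0.22 0 -0.008;0 -0.009 -0.22 0 -0.008;0 -0.009 -0.22 0 -0.008;0 -0.009 -0.22 0.1 -0.008;0 -0.009 -0.22 0.15 -0.008;0 -0.009 -0.22 0.15 -0.008;0 -0.009 -0.22 0.15 -0.008;0 -0.009 -0.22 0.15 -0.008;0 -0.009 -0.22 0.15 -0.008", "squeeze": 20}}

```text
clock: 19.35
eef_pos: [659.5, -246.5, 236.5]
tcp_rot: [3.14, -0.003, -3.024]
contact_force: [0.4, -1.0, 0.8]
opening: 0.5
```

```bash
python3 - <<'E'
from h import *
plan([(660.1,-246.7,178,3.26)])
f=grab_frame('scene'); 
cv2.imwrite('pics/s17.png',cv2.resize(f['img'][170:270,190:290],None,fx=6,fy=6)[:,:,::-1])
E
```

```text
clock 19.35 at [ 659.5 -246.5  236.5] rpy [ 3.140e+00 -3.000e-03 -3.024e+00] q [-0.36  0.65  1.56 -0.    0.94 -2.05] F [ 0.4 -1.   0.8] open 0.500
(660.1, -246.7, 178, 3.26) -> -0.0007 -0.0003 0.0585 -0.0001 rows>=1.4
```

Well centred. Grip, then a small lift to check.

>>> {"api": "apply_moves", "payload": {"motion": "0 0 0 0.04 0;0 -0.001 0 0.058 0;0 -0.001 0 0.058 0;-1 -0.001 0 0.058 0;-1 -0.001 0 0.058 0;-1 -0.001 0 0.058 0;-1 -0.001 0 0.058 0;-1 -0.001 0 0.058 0;-1 -0.001 0 0.058 0;-1 -0.001 0 0.03 0;-1 -0.001 0 -0.01 0;-1 -0.001 0 -0.05 0;-1 -0.001 0 -0.08 0;-1 -0.001 0 -0.08 0;-1 -0.001 0 -0.08 0", "squeeze": 20}}

```text
clock: 20.65
eef_pos: [661.8, -245.7, 320.9]
tcp_rot: [-3.139, 0.005, -3.022]
contact_force: [1.0, -0.7, -2.9]
opening: 0.296
```

```bash
python3 - <<'E'
from h import *
plan([(*ov(60,30),430,np.pi+OY)])
overlay('s18',half=45,sc=8,tilts=(1.57,1.3,0))
E
```

```text
clock 20.65 at [ 661.8 -245.7  320.9] rpy [-3.139  0.005 -3.022] q [-0.36  0.55  1.51  0.    1.07 -2.05] F [ 1.  -0.7 -2.9] open 0.296
(np.float64(604.9678600729899), np.float64(146.69317030082414), 430, 2.952592653589793) -> 0.0092 0.3961 -0.1101 0.0982 rows>=9.9
```

>>> {"api": "apply_moves", "payload": {"motion": "-1 0 0 -0.04 0;-1 0 0 -0.08 0;-1 0 0 -0.12 0;-1 0.001 0.03 -0.12 0.01;-1 0.002 0.065 -0.12 0.02;-1 0.003 0.1 -0.12 0.03;-1 0.004 0.135 -0.12 0.04;-1 0.005 0.17 -0.12 0.05;-1 0.006 0.205 -0.12 0.06;-1 0.007 0.24 -0.12 0.07;-1 0.008 0.275 -0.12 0.08;-1 0.009 0.31 -0.12 0.09;-1 0.009 0.345 -0.12 0.098;-1 0.009 0.375 -0.12 0.098;-1 0.009 0.396 -0.12 0.098;-1 0.009 0.396 -0.1 0.098;-1 0.009 0.396 -0.07 0.098;-1 0.009 0.396 -0.05 0.098;-1 0.009 0.396 -0.05 0.098", "squeeze": 20}}

```text
clock: 22.28
eef_pos: [602.9, 146.4, 361.4]
tcp_rot: [-3.137, -0.009, 2.954]
contact_force: [-0.6, 0.5, -2.2]
opening: 0.3
```

```bash
python3 - <<'E'
from h import *
plan([(*ov(60,30),360,np.pi+OY)])
overlay('s19',half=45,sc=8,tilts=(1.57,1.3,1))
E
```

```text
clock 22.28 at [602.9 146.4 361.4] rpy [-3.137 -0.009  2.954] q [ 0.24  0.39  1.68 -0.    1.08 -1.15] F [-0.6  0.5 -2.2] open 0.300
(np.float64(604.9678600729899), np.float64(146.69317030082414), 360, 2.952592653589793) -> -0.0020 0.0007 0.0013 0.0004 rows>=0.1
```

```bash
python3 - <<'E'
from h import *
fit((252,265),(238,315),45)
fit((252,262),(238,317),45)
E
```

```text
tilt 1.14, centre: 220.4 below TCP, 17.9 along +xx res [ 0.51 -0.06 -0.6   0.06]
tilt 1.14, centre: 220.4 below TCP, 17.9 along +xx res [ 0.51 -0.06 -0.6   0.06]
tilt 1.14, centre: 220.4 below TCP, 17.9 along +xx res [ 0.51 -0.06 -0.6   0.06]
tilt 1.17, centre: 218.8 below TCP, 20.5 along +xx res [ 0.47 -0.05 -0.56  0.06]
tilt 1.17, centre: 218.8 below TCP, 20.5 along +xx res [ 0.47 -0.05 -0.56  0.06]
tilt 1.17, centre: 218.8 below TCP, 20.5 along +xx res [ 0.47 -0.05 -0.56  0.06]
```

The second column sits at about 0.42 rad off vertical, with its lower end 43 mm off along tool x. I'll put the tip into the mouth and swing it upright along an arc.

>>> {"api": "apply_moves", "payload": {"motion": "-1 -0.015 0.001 -0.01 0;-1 -0.03 0.001 -0.01 0;-1 -0.042 0.001 -0.01 0;-1 -0.042 0.001 -0.005 0;-1 -0.042 0.001 0.005 0;-1 -0.042 0.001 0.013 0;-1 -0.042 0.001 0.018 0;-1 -0.042 0.001 0.018 0", "squeeze": 20}}

```text
clock: 23.1
eef_pos: [645.4, 139.7, 347.8]
tcp_rot: [-3.14, -0.003, 2.953]
contact_force: [-1.3, -0.4, -2.4]
opening: 0.3
```

```bash
python3 - <<'E'
from h import *
plan([(*ov(60,30),343,np.pi+OY)])
overlay('s20',half=45,sc=8,tilts=(1.57,1.3,1))
E
```

```text
clock 23.10 at [645.4 139.7 347.8] rpy [-3.140e+00 -3.000e-03  2.953e+00] q [ 0.21  0.46  1.6   0.    1.08 -1.17] F [-1.3 -0.4 -2.4] open 0.300
(np.float64(604.9678600729899), np.float64(146.69317030082414), 343, 2.952592653589793) -> 0.0411 -0.0007 0.0049 0.0002 rows>=1.0
```

>>> {"api": "apply_moves", "payload": {"motion": "-1 0 -0.001 0.005 0;-1 0 -0.001 0.009 0;-1 0 -0.001 0.009 0;-1 0.007 -0.001 0.008 0;-1 0.014 -0.001 0.007 0;-1 0.021 -0.001 0.006 0;-1 0.028 -0.001 0.006 0;-1 0.034 -0.001 0.006 0;-1 0.039 -0.001 0.006 0;-1 0.042 -0.001 0.006 0;-1 0.042 -0.001 0.006 0", "squeeze": 20}}

```text
clock: 24.07
eef_pos: [604.5, 146.8, 343.8]
tcp_rot: [-3.142, -0.0, 2.953]
contact_force: [0.4, 0.1, -1.9]
opening: 0.292
```

```bash
python3 - <<'E'
from h import *
plan([(*ov(60,30),343,np.pi+OY)])
overlay('s21',half=45,sc=8,tilts=(1.57,1.3,1))
E
```

```text
clock 24.07 at [604.5 146.8 343.8] rpy [-3.142 -0.     2.953] q [ 0.24  0.41  1.7   0.    1.04 -1.15] F [ 0.4  0.1 -1.9] open 0.292
(np.float64(604.9678600729899), np.float64(146.69317030082414), 343, 2.952592653589793) -> -0.0005 -0.0000 0.0008 0.0003 rows>=0.0
```

```bash
python3 - <<'E'
from h import *
fit((265,265),(240,315),45)
# expected picture positions of well (60,30) and (0,30) mouth centres in overlay
f=grab_frame('scene'); p=np.array(r.sense()['eef_pos']); c=np.round(proj(f,p-[0,0,163])[0]).astype(int)
for w in((60,30),(0,30)): print(w,(proj(f,[*ov(*w),75])[0]-(c-45)+.5)*5.6)
print('60,-30 top',(proj(f,[*ov(60,-30),135])[0]-(c-45)+.5)*5.6)
E
```

```text
tilt 1.15, centre: 205.3 below TCP, 7.3 along +xx res [-0.38  0.04  0.44 -0.05]
tilt 1.15, centre: 205.3 below TCP, 7.3 along +xx res [-0.38  0.04  0.44 -0.05]
tilt 1.15, centre: 205.3 below TCP, 7.3 along +xx res [-0.38  0.04  0.44 -0.05]
(60, 30) [248.80102572 364.82311113]
(0, 30) [235.80683045 287.86420712]
60,-30 top [152.37869981 312.03234177]
```

The tip rode up on the chamfer and the column slid up in the grip. I'll retry with the tip deeper.

>>> {"api": "apply_moves", "payload": {"motion": "-1 0 0 -0.008 0;-1 -0.015 0 -0.008 0;-1 -0.03 0 -0.008 0;-1 -0.03 0 -0.005 0;-1 -0.03 0 0.005 0;-1 -0.03 0 0.013 0;-1 -0.03 0 0.02 0;-1 -0.03 0 0.024 0;-1 -0.03 0 0.024 0", "squeeze": 20}}

```text
clock: 24.97
eef_pos: [635.6, 141.1, 320.4]
tcp_rot: [3.14, 0.005, 2.953]
contact_force: [5.8, -0.5, 6.4]
opening: 0.2
```

```bash
python3 - <<'E'
from h import *
plan([(*ov(60,30),323,np.pi+OY)])
overlay('s22',half=45,sc=8,tilts=(1.57,1.3,1))
E
```

```text
clock 24.97 at [635.6 141.1 320.4] rpy [3.14  0.005 2.953] q [ 0.22  0.48  1.65 -0.    1.01 -1.17] F [ 5.8 -0.5  6.4] open 0.200
(np.float64(604.9678600729899), np.float64(146.69317030082414), 323, 2.952592653589793) -> 0.0312 -0.0002 -0.0028 0.0002 rows>=0.8
```

```bash
python3 - <<'E'
from h import *
f=grab_frame('scene'); p=np.array(r.sense()['eef_pos']); c=np.round(proj(f,p-[0,0,163])[0]).astype(int)
g=grab_frame('top'); q=np.round(proj(g,p-[0,0,163])[0]).astype(int)
a=cv2.resize(f['img'][c[1]-15:c[1]+25,c[0]-20:c[0]+20],None,fx=12,fy=12,interpolation=cv2.INTER_CUBIC)
b=cv2.resize(g['img'][q[1]-30:q[1]+30,q[0]-20:q[0]+20],None,fx=8,fy=8,interpolation=cv2.INTER_CUBIC)
cv2.imwrite('pics/s23.png',np.hstack([a,b])[:,:,::-1])
print(p,c-[20,15],(proj(f,[p-[0,0,171],[*ov(60,30),75],[*ov(60,30),135]])-(c-[20,15])+.5)*12)
E
```

```text
[635.46520062 141.1412618  320.64404441] [327 176] [[238.72025    204.01572487]
 [209.14505511 277.76380957]
 [219.42240793 147.41544051]]
```

```bash
python3 - <<'E'
from h import *
f=grab_frame('scene'); o=np.array([327,176])
for bx,bz in((50,62),(50,50),(60,40)):
  for t in(0.3,.5,.7,.9,1.1,1.3):
    T=np.array([*ov(bx+120*np.cos(t),30),bz+120*np.sin(t)]); B=np.array([*ov(bx,30),bz])
    print(bx,bz,t,((proj(f,[B,T])-o+.5)*12).round().tolist(),'top own x %.0f z %.0f'%(bx+120*np.cos(t),T[2]))
E
```

```text
50 62 0.3 [[202.0, 277.0], [265.0, 538.0]] top own x 165 z 97
50 62 0.5 [[202.0, 277.0], [265.0, 463.0]] top own x 155 z 120
50 62 0.7 [[202.0, 277.0], [262.0, 379.0]] top own x 142 z 139
50 62 0.9 [[202.0, 277.0], [256.0, 290.0]] top own x 125 z 156
50 62 1.1 [[202.0, 277.0], [248.0, 200.0]] top own x 104 z 169
50 62 1.3 [[202.0, 277.0], [238.0, 114.0]] top own x 82 z 178
50 50 0.3 [[200.0, 302.0], [263.0, 563.0]] top own x 165 z 85
50 50 0.5 [[200.0, 302.0], [263.0, 489.0]] top own x 155 z 108
50 50 0.7 [[200.0, 302.0], [260.0, 405.0]] top own x 142 z 127
50 50 0.9 [[200.0, 302.0], [254.0, 317.0]] top own x 125 z 144
50 50 1.1 [[200.0, 302.0], [246.0, 227.0]] top own x 104 z 157
50 50 1.3 [[200.0, 302.0], [236.0, 142.0]] top own x 82 z 166
60 40 0.3 [[203.0, 350.0], [266.0, 614.0]] top own x 175 z 75
60 40 0.5 [[203.0, 350.0], [266.0, 540.0]] top own x 165 z 98
60 40 0.7 [[203.0, 350.0], [263.0, 457.0]] top own x 152 z 117
60 40 0.9 [[203.0, 350.0], [257.0, 369.0]] top own x 135 z 134
60 40 1.1 [[203.0, 350.0], [249.0, 280.0]] top own x 114 z 147
60 40 1.3 [[203.0, 350.0], [239.0, 194.0]] top own x 92 z 156
```

The grip was pushed off. The column now leans towards +x with its foot in the well mouth, and the fingertips pinch it from above. I'll drag its top back towards upright in small steps and look as I go.

>>> {"api": "apply_moves", "payload": {"motion": "-1 0.004 0 -0.001 0;-1 0.008 0 -0.002 0;-1 0.012 0 -0.003 0;-1 0.016 0 -0.004 0;-1 0.016 0 -0.004 0"}}

```text
clock: 25.58
eef_pos: [617.7, 144.2, 323.5]
tcp_rot: [-3.141, -0.001, 2.954]
contact_force: [0.6, -0.1, -0.6]
opening: 0.001
```

```bash
cat >> h.py <<'E'
def zoom(name,dz=163):
    f=grab_frame('scene'); p=np.array(r.sense()['eef_pos']); c=np.round(proj(f,p-[0,0,dz])[0]).astype(int)
    a=cv2.resize(f['img'][c[1]-25:c[1]+25,c[0]-25:c[0]+25],None,fx=12,fy=12,interpolation=cv2.INTER_CUBIC)
    cv2.imwrite(f'pics/{name}.png',np.clip(a*1.3,0,255).astype(np.uint8)[:,:,::-1]); plan([])
E
python3 - <<'E'
from h import *
zoom('s24')
E
```

```text
clock 25.63 at [618.2 144.2 323.6] rpy [-3.141e+00 -1.000e-03  2.954e+00] q [ 0.23  0.45  1.68  0.    1.01 -1.16] F [ 0.7 -0.2 -0.5] open -0.004
```

```bash
python3 - <<'E'
from h import *
f=snap('scene','s25'); g=snap('top','t25')
cv2.imwrite('pics/s25.png',cv2.resize(f['img'][120:300,180:440],None,fx=3,fy=3,interpolation=cv2.INTER_CUBIC)[:,:,::-1])
cv2.imwrite('pics/t25.png',cv2.resize(g['img'][100:300,200:500],None,fx=2.5,fy=2.5,interpolation=cv2.INTER_CUBIC)[:,:,::-1])
E
```

```text
(no output)
```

The column dropped off the far side of the block, towards the bottle. I'll lift clear and look.

>>> {"api": "apply_moves", "payload": {"motion": "0 0 0 -0.04 0;0 0 0 -0.08 0;0 0 0 -0.11 0;0 0 -0.04 -0.11 0;0 0.04 -0.08 -0.11 0;0 0.08 -0.11 -0.11 0;0 0.12 -0.14 -0.11 0;0 0.16 -0.16 -0.11 0;0 0.16 -0.16 -0.11 0"}}

```text
clock: 26.48
eef_pos: [429.2, 15.9, 433.3]
tcp_rot: [-3.141, -0.001, 2.953]
contact_force: [-0.0, -1.3, -0.6]
opening: 0.494
```

```bash
python3 - <<'E'
from h import *
f=grab_frame('scene'); g=grab_frame('top')
a=cv2.resize(f['img'][180:280,300:400],None,fx=5,fy=5,interpolation=cv2.INTER_CUBIC)
b=cv2.resize(g['img'][100:200,240:340],None,fx=5,fy=5,interpolation=cv2.INTER_CUBIC)
cv2.imwrite('pics/s26.png',cv2.resize(np.hstack([a,b]),None,fx=.8,fy=.8)[:,:,::-1])
for c in('scene','top'):
  for q in('column','reagent_bottle'):
    for d in spotter.place_of(q,c): print(c,q,np.round(d['point'],1),round(d['conf'],2))
E
```

```text
scene column [ 436.  -224.7   14.9] 0.67
scene column [598.   84.3  75.4] 0.62
scene column [ 451.8 -333.1   18.6] 0.55
scene column [728.   79.9  12.3] 0.48
scene reagent_bottle [775.  136.9   1.5] 0.79
top column [ 451.7 -329.4   10.3] 0.63
top column [ 434.7 -228.4   17.7] 0.63
top column [730.2  75.3  12.9] 0.57
top column [599.7  87.7  75.8] 0.5
top reagent_bottle [775.2 139.    2.7] 0.68
```

The bottle has not moved. The column lies on the bench at about (729,77). I'll measure its axis, pick it up by the end away from the bottle, and lay it back on the mat for a proper grip.

```bash
cat >> h.py <<'E'
def bright(f,box,z,vmin=100,smax=70):
    x0,y0,x1,y1=box; g=cv2.cvtColor(f['img'],cv2.COLOR_RGB2HSV)[y0:y1,x0:x1]
    w=((g[...,2]>vmin)&(g[...,1]<smax)).astype(np.uint8)
    n,l,s,c=cv2.connectedComponentsWithStats(w)
    for i in range(1,n):
        if s[i,4]<40: continue
        ys,xs=np.nonzero(l==i); P=unproj(f,np.c_[xs+x0,ys+y0],z)[:,:2]; (cx,cy),(a,b),_=cv2.minAreaRect(P.astype(np.float32))
        mu=P.mean(0); vt=np.linalg.svd(P-mu,full_matrices=False)[2]
        print(mu.round(1),(round(cx,1),round(cy,1)),round(ang(np.arctan2(vt[0,1],vt[0,0])),3),round(max(a,b)),round(min(a,b)),'px',(xs.mean()+x0).round(),(ys.mean()+y0).round())
E
python3 - <<'E'
from h import *
bright(grab_frame('top'),(318,140,340,186),14)
a=-.47;u=np.array([np.cos(a),np.sin(a)])
E
```

```text
[749.   67.1] (746.5, 69.4) -0.411 84 21 px 323.0 156.0
```

```bash
python3 - <<'E'
from h import *
bright(grab_frame('top'),(305,143,335,184),14)
bright(grab_frame('top'),(305,143,335,184),14,70,90)
E
```

```text
[730.7  78.8] (731.7, 78.0) -0.512 118 21 px 319.0 163.0
[766.8 109.2] (768.4, 108.7) -0.46 45 16 px 308.0 151.0
[730.8  78.7] (731.9, 78.4) -0.511 121 25 px 319.0 163.0
```

```bash
python3 - <<'E'
from h import *
a=-.511;u=np.array([np.cos(a),np.sin(a)]); g=np.array([731.3,78.4])-47*u; print(g)
plan([(*g,433,a+np.pi),(*g,250,a+np.pi),(*g,179,a+np.pi)])
E
```

```text
[690.30397298 101.38533812]
clock 26.93 at [432.7  17.1 433.6] rpy [ 3.142 -0.     2.954] q [ 0.04  0.01  1.99  0.    1.14 -1.35] F [ 0.  -0.5 -0.3] open 0.497
(np.float64(690.3039729769233), np.float64(101.38533811635517), 433, 2.630592653589793) -> -0.2374 0.1309 0.0006 0.1028 rows>=6.5
(np.float64(690.3039729769233), np.float64(101.38533811635517), 250, 2.630592653589793) -> -0.2374 0.1309 0.1836 0.1028 rows>=7.9
(np.float64(690.3039729769233), np.float64(101.38533811635517), 179, 2.630592653589793) -> -0.2374 0.1309 0.2546 0.1028 rows>=8.9
```

>>> {"api": "apply_moves", "payload": {"motion": "-0.1 -0.237 0.131 0 0.103;-0.1 -0.237 0.131 0 0.103;-0.1 -0.237 0.131 0 0.103;-0.1 -0.237 0.131 0 0.103;-0.1 -0.237 0.131 0 0.103;-0.1 -0.237 0.131 0 0.103;-0.1 -0.237 0.131 0 0.103;-0.1 -0.237 0.131 0 0.103;-0.1 -0.237 0.131 0 0.103;-0.1 -0.237 0.131 0.1 0.103;-0.1 -0.237 0.131 0.17 0.103;-0.1 -0.237 0.131 0.17 0.103;-0.1 -0.237 0.131 0.17 0.103;-0.1 -0.237 0.131 0.17 0.103;-0.1 -0.237 0.131 0.17 0.103", "squeeze": 40}}

```text
clock: 28.18
eef_pos: [687.5, 100.8, 261.5]
tcp_rot: [-3.138, -0.005, 2.63]
contact_force: [0.4, 0.2, 1.2]
opening: 0.446
```

```bash
python3 - <<'E'
from h import *
plan([(690.3,101.4,179,2.631)])
f=grab_frame('scene'); 
cv2.imwrite('pics/s27.png',cv2.resize(f['img'][150:280,270:400],None,fx=4.5,fy=4.5,interpolation=cv2.INTER_CUBIC)[:,:,::-1])
E
```

```text
clock 28.18 at [687.5 100.8 261.5] rpy [-3.138 -0.005  2.63 ] q [ 0.14  0.61  1.57 -0.    0.97 -0.92] F [0.4 0.2 1.2] open 0.446
(690.3, 101.4, 179, 2.631) -> -0.0025 0.0022 0.0825 -0.0005 rows>=2.0
```

>>> {"api": "apply_moves", "payload": {"motion": "-0.1 -0.002 0.001 0.03 0;-0.1 -0.002 0.001 0.055 0;-0.1 -0.002 0.001 0.07 0;-0.1 -0.002 0.001 0.082 0;-0.1 -0.002 0.001 0.082 0;-1 -0.002 0.001 0.082 0;-1 -0.002 0.001 0.082 0;-1 -0.002 0.001 0.082 0;-1 -0.002 0.001 0.082 0;-1 -0.002 0.001 0.082 0;-1 -0.002 0.001 0.082 0", "squeeze": 40}}

```text
clock: 29.15
eef_pos: [691.9, 101.1, 183.1]
tcp_rot: [3.14, 0.002, 2.63]
contact_force: [-0.4, -0.3, 6.2]
opening: 0.286
```

```bash
python3 - <<'E'
from h import *
plan([])
f=grab_frame('scene'); 
cv2.imwrite('pics/s28.png',cv2.resize(f['img'][150:280,270:400],None,fx=4.5,fy=4.5,interpolation=cv2.INTER_CUBIC)[:,:,::-1])
E
```

```text
clock 29.15 at [691.9 101.1 183.1] rpy [3.14e+00 2.00e-03 2.63e+00] q [ 0.14  0.71  1.59 -0.    0.84 -0.92] F [-0.4 -0.3  6.2] open 0.286
```

>>> {"api": "apply_moves", "payload": {"motion": "-1 0 0 -0.02 0;-1 0 0 -0.04 0;-1 0 0 -0.07 0;-1 0 0 -0.1 0;-1 0 0 -0.13 0;-1 0 0 -0.16 0;-1 0 0 -0.19 0;-1 0 0 -0.22 0;-1 0 0 -0.25 0;-1 0 0 -0.25 0", "squeeze": 40}}

```text
clock: 30.03
eef_pos: [692.4, 101.2, 439.2]
tcp_rot: [3.136, 0.008, 2.63]
contact_force: [1.6, 0.3, -0.9]
opening: 0.286
```

```bash
python3 - <<'E'
from h import *
plan([])
f=grab_frame('scene'); 
cv2.imwrite('pics/s29.png',cv2.resize(f['img'][120:280,240:400],None,fx=4,fy=4,interpolation=cv2.INTER_CUBIC)[:,:,::-1])
E
```

```text
clock 30.03 at [692.4 101.2 439.2] rpy [3.136 0.008 2.63 ] q [ 0.14  0.44  1.43  0.    1.27 -0.92] F [ 1.6  0.3 -0.9] open 0.286
```

```bash
python3 - <<'E'
from h import *
overlay('s30',half=45,sc=8,d=48,tilts=(1.57,.8,0),side=-1)
E
```

>>> {"api": "apply_moves", "payload": {"motion": "-1 0 0 0 0;-1 0 0 0.03 0;-1 0 0 0.06 0;-1 0 0 0.06 0;-1 0 0 0.02 0;-1 0 0 -0.02 0;-1 0 0 -0.02 0;-1 0 0 0 0;-1 0 0 0 0", "squeeze": 20}}

```text
clock: 30.88
eef_pos: [690.6, 100.9, 429.7]
tcp_rot: [-3.14, -0.003, 2.629]
contact_force: [-1.0, -0.4, -4.0]
opening: 0.286
```

```bash
python3 - <<'E'
from h import *
overlay('s31',half=45,sc=8,d=48,tilts=(1.57,.8,0),side=-1);plan([])
E
```

```text
clock 30.93 at [690.5 100.9 430. ] rpy [-3.139e+00 -3.000e-03  2.630e+00] q [ 0.14  0.45  1.43  0.    1.26 -0.92] F [-0.5 -0.5 -1.6] open 0.286
```

It is held firmly and stays level. I'll lay it back on the mat and regrip it on the tube. After that I can tip it by pressing its short end on top of the seated column.

```bash
python3 - <<'E'
from h import *
plan([(549,-177,430,2.63),(549,-177,188,2.63)])
E
```

```text
clock 30.93 at [690.5 100.9 430. ] rpy [-3.139e+00 -3.000e-03  2.630e+00] q [ 0.14  0.45  1.43  0.    1.26 -0.92] F [-0.5 -0.5 -1.6] open 0.286
(549, -177, 430, 2.63) -> -0.0128 -0.3116 0.0008 -0.0001 rows>=7.5
(549, -177, 188, 2.63) -> -0.0136 -0.3110 0.2428 -0.0001 rows>=9.5
```

>>> {"api": "apply_moves", "payload": {"motion": "-1 -0.003 -0.03 0 0;-1 -0.004 -0.07 0 0;-1 -0.006 -0.11 0 0;-1 -0.008 -0.15 0 0;-1 -0.009 -0.19 0 0;-1 -0.01 -0.23 0 0;-1 -0.012 -0.27 0 0;-1 -0.013 -0.311 0 0;-1 -0.013 -0.311 0.04 0;-1 -0.013 -0.311 0.08 0;-1 -0.013 -0.311 0.12 0;-1 -0.013 -0.311 0.16 0;-1 -0.013 -0.311 0.19 0;-1 -0.013 -0.311 0.21 0;-1 -0.013 -0.311 0.225 0;-1 -0.013 -0.311 0.235 0;-1 -0.013 -0.311 0.242 0;-1 -0.013 -0.311 0.242 0", "squeeze": 40}}

```text
clock: 32.43
eef_pos: [550.1, -176.5, 188.9]
tcp_rot: [-3.141, -0.002, 2.63]
contact_force: [-1.0, 1.0, -1.0]
opening: 0.288
```

```bash
python3 - <<'E'
from h import *
plan([(549,-177,188,2.63)]); overlay('s32',half=45,sc=8,d=48,tilts=(1.57,.8,0),side=-1)
E
```

```text
clock 32.43 at [ 550.1 -176.5  188.9] rpy [-3.141e+00 -2.000e-03  2.630e+00] q [-0.31  0.56  1.88 -0.    0.7  -1.37] F [-1.  1. -1.] open 0.288
(549, -177, 188, 2.63) -> 0.0007 -0.0010 0.0009 -0.0001 rows>=0.0
```

>>> {"api": "apply_moves", "payload": {"motion": "-0.2 0 0 0 0;-0.2 0 0 0 0;-0.1 0 0 -0.002 0;-0.1 -0.01 0 -0.002 0;-0.1 -0.021 0 0 0;-0.1 -0.021 0 0.006 0;-0.1 -0.021 0 0.01 0;-0.1 -0.021 0 0.01 0;-1 -0.021 0 0.01 0;-1 -0.021 0 0.01 0;-1 -0.021 0 0.01 0;-1 -0.021 0 0.01 0;-1 -0.021 0 0.01 0;-1 -0.021 0 0.01 0;-1 -0.021 0 0.01 0", "squeeze": 25}}

```text
clock: 33.73
eef_pos: [568.5, -186.7, 179.7]
tcp_rot: [-3.142, 0.0, 2.63]
contact_force: [0.6, -0.5, -0.8]
opening: 0.247
```

```bash
python3 - <<'E'
from h import *
plan([(*ov(60,-57),430,OY+np.pi/2)]); overlay('s33',half=45,sc=8,d=27,tilts=(1.57,.8,0),side=-1)
E
```

```text
clock 33.73 at [ 568.5 -186.7  179.7] rpy [-3.142  0.     2.63 ] q [-0.32  0.6   1.83 -0.    0.71 -1.38] F [ 0.6 -0.5 -0.8] open 0.247
(np.float64(588.6225787796118), np.float64(61.242413841677795), 430, 1.3817963267948965) -> 0.1040 0.2260 -0.2503 0.3972 rows>=10.0
```

>>> {"api": "apply_moves", "payload": {"motion": "-1 0 0 -0.04 0;-1 0 0 -0.08 0;-1 0 0 -0.12 0;-1 0 0 -0.16 0;-1 0 0 -0.2 0.04;-1 0 0 -0.24 0.08;-1 0.015 0.03 -0.25 0.12;-1 0.03 0.06 -0.25 0.16;-1 0.045 0.09 -0.25 0.2;-1 0.06 0.12 -0.25 0.24;-1 0.075 0.15 -0.25 0.28;-1 0.09 0.18 -0.25 0.32;-1 0.1 0.21 -0.25 0.36;-1 0.104 0.226 -0.25 0.397;-1 0.104 0.226 -0.25 0.397;-1 0.104 0.226 -0.22 0.397;-1 0.104 0.226 -0.19 0.397;-1 0.104 0.226 -0.16 0.397;-1 0.104 0.226 -0.16 0.397", "squeeze": 25}}

```text
clock: 35.37
eef_pos: [586.2, 60.4, 334.2]
tcp_rot: [-3.133, 0.003, 1.384]
contact_force: [-1.6, -0.2, -2.0]
opening: 0.244
```

```bash
python3 - <<'E'
from h import *
plan([(*ov(60,-57),320,OY+np.pi/2)]); overlay('s34',half=45,sc=8,d=22,tilts=(1.57,.8,0),side=-1)
E
```

```text
clock 35.37 at [586.2  60.4 334.2] rpy [-3.133e+00  3.000e-03  1.384e+00] q [ 0.1   0.38  1.77 -0.    1.    0.29] F [-1.6 -0.2 -2. ] open 0.244
(np.float64(588.6225787796118), np.float64(61.242413841677795), 320, 1.3817963267948965) -> 0.0013 0.0023 0.0142 0.0008 rows>=0.3
```

>>> {"api": "apply_moves", "payload": {"motion": "-1 0.001 0.006 0.008 0;-1 0.001 0.011 0.012 0;-1 0.001 0.011 0.016 0;-1 0.001 0.011 0.02 0;-1 0.001 0.011 0.024 0;-1 0.001 0.011 0.028 0;-1 0.001 0.011 0.032 0;-1 0.001 0.011 0.036 0;-1 0.001 0.011 0.036 0", "squeeze": 25}}

```text
clock: 36.17
eef_pos: [600.0, 60.1, 304.1]
tcp_rot: [3.14, -0.0, 1.382]
contact_force: [1.3, -0.8, 5.6]
opening: 0.248
```

```bash
python3 - <<'E'
from h import *
plan([]); overlay('s35',half=45,sc=8,d=22,tilts=(1.57,.8,.4),side=-1)
E
```

```text
clock 36.17 at [600.   60.1 304.1] rpy [ 3.14  -0.     1.382] q [ 0.1   0.43  1.77 -0.    0.94  0.29] F [ 1.3 -0.8  5.6] open 0.248
```

The press is rotating it, at about 0.25 rad with 6 N. Pressing further.

>>> {"api": "apply_moves", "payload": {"motion": "-1 0 0 0.003 0;-1 0 0 0.006 0;-1 0 0 0.009 0;-1 0 0 0.012 0;-1 0 0 0.015 0;-1 0 0 0.015 0", "squeeze": 25}}

```text
clock: 36.72
eef_pos: [600.1, 60.1, 289.5]
tcp_rot: [3.14, -0.0, 1.382]
contact_force: [-0.4, -1.4, 5.8]
opening: 0.243
```

```bash
python3 - <<'E'
from h import *
plan([]); overlay('s36',half=45,sc=8,d=22,tilts=(1.57,.8,.4),side=-1)
E
```

```text
clock 36.72 at [600.1  60.1 289.5] rpy [ 3.14  -0.     1.382] q [ 0.1   0.45  1.78 -0.    0.91  0.29] F [-0.4 -1.4  5.8] open 0.243
```

>>> {"api": "apply_moves", "payload": {"motion": "-1 -0.005 0 0 0;-1 -0.01 0 0 0;-1 -0.012 0 0.004 0;-1 -0.012 0 0.007 0;-1 -0.013 0 0.01 0;-1 -0.014 0 0.013 0;-1 -0.014 0 0.013 0", "squeeze": 25}}

```text
clock: 37.35
eef_pos: [597.5, 45.8, 276.4]
tcp_rot: [3.14, -0.0, 1.382]
contact_force: [-0.3, -2.1, 10.1]
opening: 0.243
```

```bash
python3 - <<'E'
from h import *
plan([]); overlay('s37',half=45,sc=8,d=22,tilts=(1.57,1.1,.8),side=-1)
E
```

```text
clock 37.35 at [597.5  45.8 276.4] rpy [ 3.14  -0.     1.382] q [ 0.07  0.46  1.79 -0.    0.89  0.26] F [-0.3 -2.1 10.1] open 0.243
```

It is now about 60° down. I'll lift off, turn 90°, and push the free end against the oven's front face to bring it vertical.

```bash
python3 - <<'E'
from h import *
plan([(*ov(-185,-30),400,OY+np.pi),(*ov(-185,-30),290,OY+np.pi)])
E
```

```text
clock 37.40 at [597.5  45.8 276.5] rpy [ 3.14  -0.     1.382] q [ 0.07  0.46  1.79 -0.    0.89  0.26] F [-0.4 -1.6  9.7] open 0.244
(np.float64(353.0580645546733), np.float64(133.79142925862723), 400, 2.952592653589793) -> 0.0406 -0.2563 -0.1240 -0.4999 rows>=12.6
(np.float64(353.0580645546733), np.float64(133.79142925862723), 290, 2.952592653589793) -> 0.0405 -0.2565 -0.0140 -0.4999 rows>=12.6
```

>>> {"api": "apply_moves", "payload": {"motion": "-1 -0.004 0 -0.04 0;-1 -0.004 0 -0.08 0;-1 0 0 -0.12 0;-1 0.005 -0.03 -0.12 -0.04;-1 0.01 -0.06 -0.12 -0.08;-1 0.015 -0.09 -0.12 -0.12;-1 0.02 -0.12 -0.12 -0.16;-1 0.025 -0.15 -0.12 -0.2;-1 0.03 -0.18 -0.12 -0.24;-1 0.035 -0.21 -0.12 -0.28;-1 0.04 -0.24 -0.12 -0.32;-1 0.04 -0.257 -0.12 -0.36;-1 0.04 -0.257 -0.12 -0.4;-1 0.04 -0.257 -0.12 -0.44;-1 0.04 -0.257 -0.12 -0.48;-1 0.04 -0.257 -0.12 -0.5;-1 0.04 -0.257 -0.12 -0.5", "squeeze": 40}}

```text
clock: 38.82
eef_pos: [351.7, 133.5, 395.3]
tcp_rot: [-3.141, -0.0, 2.956]
contact_force: [0.1, -0.0, -1.0]
opening: 0.242
```

```bash
python3 - <<'E'
from h import *
plan([(*ov(-185,-30),290,OY+np.pi),(*ov(-124,-30),290,OY+np.pi)]); overlay('s38',half=45,sc=8,d=22,tilts=(1.57,1.1,.8),side=-1)
E
```

```text
clock 38.82 at [351.7 133.5 395.3] rpy [-3.141 -0.     2.956] q [ 0.36 -0.04  2.13 -0.    1.05 -1.03] F [ 0.1 -0.  -1. ] open 0.242
(np.float64(353.0580645546733), np.float64(133.79142925862723), 290, 2.952592653589793) -> -0.0013 0.0006 0.1053 0.0012 rows>=2.5
(np.float64(412.9718133363736), np.float64(122.33094467361497), 290, 2.952592653589793) -> -0.0623 0.0003 0.1053 0.0012 rows>=2.9
```

>>> {"api": "apply_moves", "payload": {"motion": "-1 0 0 0.04 0;-1 0 0 0.08 0;-1 0 0 0.105 0;-1 -0.015 0 0.105 0;-1 -0.025 0 0.105 0;-1 -0.03 0 0.105 0;-1 -0.035 0 0.105 0;-1 -0.04 0 0.105 0;-1 -0.045 0 0.105 0;-1 -0.05 0 0.105 0;-1 -0.055 0 0.105 0;-1 -0.06 0 0.105 0;-1 -0.063 0 0.105 0;-1 -0.063 0 0.105 0", "squeeze": 40}}

```text
clock: 40.03
eef_pos: [414.4, 121.8, 292.1]
tcp_rot: [3.141, -0.001, 2.951]
contact_force: [-5.6, 1.9, -0.8]
opening: 0.239
```

```bash
python3 - <<'E'
from h import *
plan([]); overlay('s39',half=45,sc=8,d=22,tilts=(1.57,1.3),side=-1)
E
```

```text
clock 40.03 at [414.4 121.8 292.1] rpy [ 3.141e+00 -1.000e-03  2.951e+00] q [ 0.28  0.21  2.13  0.    0.8  -1.1 ] F [-5.6  1.9 -0.8] open 0.239
```

>>> {"api": "apply_moves", "payload": {"motion": "-1 0.004 0 -0.03 0;-1 0.004 0 -0.07 0;-1 0.004 0 -0.1 0;-1 0.004 0 -0.1 0", "squeeze": 40}}

```text
clock: 40.42
eef_pos: [412.8, 123.2, 398.5]
tcp_rot: [3.136, 0.012, 2.952]
contact_force: [1.7, 0.5, -1.0]
opening: 0.238
```

```bash
python3 - <<'E'
from h import *
plan([(*ov(-60,30),400,OY+np.pi),(*ov(-60,30),335,OY+np.pi)]); overlay('s40',half=45,sc=8,d=22,tilts=(1.57,1.3),side=-1)
E
```

```text
clock 40.42 at [412.8 123.2 398.5] rpy [3.136 0.012 2.952] q [ 0.29  0.05  2.04 -0.    1.04 -1.09] F [ 1.7  0.5 -1. ] open 0.238
(np.float64(487.1047477155467), np.float64(169.23838587789749), 400, 2.952592653589793) -> -0.0643 0.0593 -0.0004 -0.0003 rows>=2.1
(np.float64(487.1047477155467), np.float64(169.23838587789749), 335, 2.952592653589793) -> -0.0635 0.0589 0.0646 -0.0003 rows>=2.6
```

It is vertical now. I'll insert it in well (-60,-30), because the +y row brings the gripper knuckles close to the open hood.

```bash
python3 - <<'E'
from h import *
plan([(*ov(-60,-30),400,OY+np.pi),(*ov(-60,-30),335,OY+np.pi)])
E
```

```text
clock 40.47 at [412.  122.9 395.7] rpy [3.137 0.009 2.952] q [ 0.29  0.05  2.04 -0.    1.04 -1.09] F [-0.3 -0.2 -0.9] open 0.243
(np.float64(475.83213992701), np.float64(110.30682969917586), 400, 2.952592653589793) -> -0.0651 -0.0004 -0.0037 -0.0003 rows>=1.6
(np.float64(475.83213992701), np.float64(110.30682969917586), 335, 2.952592653589793) -> -0.0645 -0.0007 0.0613 -0.0003 rows>=2.1
```

>>> {"api": "apply_moves", "payload": {"motion": "-1 -0.03 0 0 0;-1 -0.065 0 0 0;-1 -0.065 0 0 0;-1 -0.065 0 0.03 0;-1 -0.065 0 0.058 0;-1 -0.065 0 0.064 0;-1 -0.065 0 0.064 0", "squeeze": 40}}

```text
clock: 41.05
eef_pos: [473.2, 110.2, 325.0]
tcp_rot: [-3.14, -0.004, 2.952]
contact_force: [0.7, -0.9, -1.0]
opening: 0.238
```

```bash
python3 - <<'E'
from h import *
plan([(*ov(-60,-30),262,OY+np.pi)]); overlay('s41',half=45,sc=8,d=22,tilts=(1.57,1.47),side=-1)
E
```

```text
clock 41.05 at [473.2 110.2 325. ] rpy [-3.14  -0.004  2.952] q [ 0.23  0.24  2.   -0.    0.91 -1.16] F [ 0.7 -0.9 -1. ] open 0.238
(np.float64(475.83213992701), np.float64(110.30682969917586), 262, 2.952592653589793) -> -0.0028 0.0007 0.0630 -0.0001 rows>=1.5
```

```bash
python3 - <<'E'
from h import *
f=grab_frame('scene'); p=np.array(r.sense()['eef_pos']); c=np.round(proj(f,p-[0,0,163])[0]).astype(int)
P=lambda q:((proj(f,q)[0]-(c-45)+.5)*5.6).round(0)
for x in(-8,-4,0,4): print(x,P([*ov(-60+x,-30),75]))
for k in(238,247): print('bottom at',k,P(p-[0,0,k]))
g=grab_frame('top'); cv2.imwrite('pics/t41.png',cv2.resize(g['img'][150:290,240:360],None,fx=5,fy=5)[:,:,::-1])
E
```

```text
-8 [251. 341.]
-4 [252. 346.]
0 [253. 350.]
4 [253. 355.]
bottom at 238 [253. 334.]
bottom at 247 [253. 343.]
```

>>> {"api": "apply_moves", "payload": {"motion": "-1 -0.006 0 0 0;-1 -0.006 0.001 0.006 0;-1 -0.006 0.001 0.012 0;-1 -0.006 0.001 0.018 0;-1 -0.006 0.001 0.018 0", "squeeze": 40}}

```text
clock: 41.62
eef_pos: [479.3, 110.3, 307.4]
tcp_rot: [-3.141, -0.002, 2.953]
contact_force: [0.0, -0.4, -2.5]
opening: 0.246
```

```bash
python3 - <<'E'
from h import *
plan([(*ov(-60,-30),262,OY+np.pi)]); overlay('s42',half=45,sc=8,d=20,tilts=(1.57,1.47),side=-1)
E
```

```text
clock 41.62 at [479.3 110.3 307.4] rpy [-3.141e+00 -2.000e-03  2.953e+00] q [ 0.22  0.27  2.   -0.    0.87 -1.16] F [ 0.  -0.4 -2.5] open 0.246
(np.float64(475.83213992701), np.float64(110.30682969917586), 262, 2.952592653589793) -> 0.0033 -0.0006 0.0454 0.0002 rows>=1.1
```

>>> {"api": "apply_moves", "payload": {"motion": "-1 0.002 0 0.005 0;-1 0.002 0 0.01 0;-1 0.002 0 0.014 0;-1 0.002 0 0.014 0", "squeeze": 40}}

```text
clock: 42.0
eef_pos: [477.8, 110.8, 294.4]
tcp_rot: [3.142, 0.0, 2.953]
contact_force: [-0.2, -0.1, -0.5]
opening: 0.001
```

```bash
python3 - <<'E'
from h import *
plan([(*ov(-60,-30),262,OY+np.pi)]); overlay('s43',half=45,sc=8,d=20,tilts=(1.57,1.47),side=-1)
f=grab_frame('scene'); p=np.array(r.sense()['eef_pos']); c=np.round(proj(f,p-[0,0,163])[0]).astype(int)
P=lambda q:((proj(f,q)[0]-(c-45)+.5)*5.6).round(0)
print(P([*ov(-60,-30),75]),P([*ov(0,-30),75]),P([*ov(-60,30),75]))
E
```

```text
clock 42.00 at [477.8 110.8 294.4] rpy [3.142 0.    2.953] q [ 0.22  0.29  2.01  0.    0.84 -1.16] F [-0.2 -0.1 -0.5] open 0.001
(np.float64(475.83213992701), np.float64(110.30682969917586), 262, 2.952592653589793) -> 0.0018 -0.0009 0.0324 0.0002 rows>=0.8
[253. 311.] [263. 385.] [347. 304.]
```

```bash
python3 - <<'E'
from h import *
zoom('s44',dz=185)
E
```

```text
clock 42.15 at [477.9 110.8 294.7] rpy [-3.142 -0.     2.953] q [ 0.22  0.29  2.01  0.    0.84 -1.16] F [-1.  -0.   0.4] open -0.002
```

The grip slackened, as warned, and the fingers shut. The column stands in the well behind them. I'll lift straight up and look.

>>> {"api": "apply_moves", "payload": {"motion": "-1 0 0 -0.02 0;-1 0 0 -0.05 0;-1 0 0 -0.09 0;-1 0 0 -0.13 0;-1 0 0 -0.13 0"}}

```text
clock: 42.57
eef_pos: [479.8, 111.2, 432.2]
tcp_rot: [3.137, 0.01, 2.953]
contact_force: [1.1, 0.1, 0.7]
opening: -0.002
```

```bash
python3 - <<'E'
from h import *
zoom('s45',dz=300)
E
```

```text
clock 42.62 at [479.1 111.1 429. ] rpy [3.138 0.007 2.953] q [ 0.22  0.12  1.89  0.    1.13 -1.16] F [-0.3  0.2 -1. ] open -0.003
```

```bash
python3 - <<'E'
from h import *
zoom('s46',dz=300)
f=grab_frame('scene'); p=np.array(r.sense()['eef_pos']); c=np.round(proj(f,p-[0,0,300])[0]).astype(int)
q=lambda v:np.array(v)/12-.5+(c-25)
def fun(v):
    x,z,t=v; u=np.array([-np.cos(t),np.sin(t)])
    B=[*ov(x,-30),z]; T=[*ov(x+120*u[0],-30),z+120*u[1]]
    return (proj(f,[B,T])-np.array([q((314,428)),q((289,60))])).ravel()
for x in(-66,-60,-54):
  o=least_squares(lambda v:fun([x,*v]),[60,1.2]); print(x,o.x,o.fun.round(2))
E
```

```text
clock 42.67 at [478.3 110.9 426.5] rpy [3.14  0.004 2.953] q [ 0.22  0.12  1.89 -0.    1.13 -1.16] F [-0.3  0.  -0.4] open 0.001
-66 [62.1655081   1.19463936] [-1.23 -0.08 -0.23  0.05]
-60 [68.98957721  1.19889375] [-1.04 -0.02 -0.01  0.  ]
-54 [75.81253506  1.20312026] [-0.84  0.04  0.2  -0.05]
```

The column leans about 0.37 rad towards -x and is stable, with its foot in the well. I'll push its top upright with the closed fingers from the -x side.

```bash
python3 - <<'E'
from h import *
plan([(*ov(-145,-30),426,OY+np.pi),(*ov(-145,-30),318,OY+np.pi),(*ov(-86,-30),318,OY+np.pi)])
E
```

```text
clock 42.72 at [477.7 110.7 424.8] rpy [3.141e+00 1.000e-03 2.953e+00] q [ 0.22  0.12  1.89 -0.    1.13 -1.16] F [-0.2  0.4 -0.1] open 0.001
(np.float64(392.34576867382106), np.float64(126.2763573996028), 426, 2.952592653589793) -> 0.0868 -0.0007 -0.0012 0.0002 rows>=2.1
(np.float64(392.34576867382106), np.float64(126.2763573996028), 318, 2.952592653589793) -> 0.0868 -0.0008 0.1068 0.0002 rows>=3.3
(np.float64(450.295132249564), np.float64(115.19162640754175), 318, 2.952592653589793) -> 0.0278 -0.0008 0.1068 0.0002 rows>=2.6
```

>>> {"api": "apply_moves", "payload": {"motion": "-1 0.04 -0.001 0 0;-1 0.087 -0.001 0 0;-1 0.087 -0.001 0 0;-1 0.087 -0.001 0.04 0;-1 0.087 -0.001 0.08 0;-1 0.087 -0.001 0.107 0;-1 0.087 -0.001 0.107 0;-1 0.075 -0.001 0.107 0;-1 0.067 -0.001 0.107 0;-1 0.062 -0.001 0.107 0;-1 0.057 -0.001 0.107 0;-1 0.052 -0.001 0.109 0;-1 0.047 -0.001 0.112 0;-1 0.042 -0.001 0.116 0;-1 0.038 -0.001 0.12 0;-1 0.034 -0.001 0.124 0;-1 0.03 -0.001 0.126 0;-1 0.03 -0.001 0.126 0"}}

```text
clock: 44.22
eef_pos: [448.8, 115.3, 298.1]
tcp_rot: [-3.141, -0.0, 2.953]
contact_force: [0.0, 0.4, 0.8]
opening: -0.0
```

```bash
python3 - <<'E'
from h import *
zoom('s47',dz=180)
E
```

```text
clock 44.27 at [448.5 115.3 298.3] rpy [-3.141e+00 -1.000e-03  2.953e+00] q [ 0.25  0.25  2.07  0.    0.83 -1.13] F [-0.6  0.5 -0.2] open 0.002
```

That column dropped fully home. Two are left on the mat, so next I'll pick D on the tube, with the short end at tool +x.

>>> {"api": "apply_moves", "payload": {"motion": "-1 0 0 -0.04 0;-1 0 0 -0.08 0;-1 0 0 -0.12 0;-1 0 0 -0.15 0;-0.1 0 0 -0.15 0"}}

```text
clock: 44.68
eef_pos: [449.5, 115.9, 455.2]
tcp_rot: [3.137, 0.009, 2.953]
contact_force: [1.1, 0.5, 0.3]
opening: 0.128
```

```bash
python3 - <<'E'
from h import *
pick((437,-228),side=-1,d=25,cam='top')
for c in columns(grab_frame('scene'),20): print('scene',c)
E
```

```text
(array([631.7, -77.2]), np.float64(-0.013), 110, 6)
(array([ 450.3, -331.5]), np.float64(0.282), 121, 25)
(array([ 436.8, -227.7]), np.float64(-0.336), 121, 24)
grip [ 413.2 -219.5] yaw 2.806
clock 44.73 at [448.9 115.7 452.2] rpy [3.139 0.006 2.953] q [ 0.25  0.05  1.91  0.    1.18 -1.13] F [-0.5  0.8 -1.2] open 0.214
(np.float64(413.1979732921888), np.float64(-219.4571646089609), 480, np.float64(2.8055926535897933)) -> -0.0279 -0.3358 -0.0286 0.0470 rows>=8.1
(np.float64(413.1979732921888), np.float64(-219.4571646089609), 250, np.float64(2.8055926535897933)) -> -0.0265 -0.3365 0.2014 0.0470 rows>=9.4
(np.float64(413.1979732921888), np.float64(-219.4571646089609), 178, np.float64(2.8055926535897933)) -> -0.0260 -0.3367 0.2734 0.0470 rows>=10.4
scene (array([ 435. , -225.2]), np.float64(-0.332), 117, 26)
scene (array([ 448.2, -330.8]), np.float64(0.282), 118, 25)
```

>>> {"api": "apply_moves", "payload": {"motion": "-0.1 -0.026 -0.337 0 0.047;-0.1 -0.026 -0.337 0 0.047;-0.1 -0.026 -0.337 0 0.047;-0.1 -0.026 -0.337 0 0.047;-0.1 -0.026 -0.337 0 0.047;-0.1 -0.026 -0.337 0 0.047;-0.1 -0.026 -0.337 0 0.047;-0.1 -0.026 -0.337 0 0.047;-0.1 -0.026 -0.337 0.1 0.047;-0.1 -0.026 -0.337 0.2 0.047;-0.1 -0.026 -0.337 0.2 0.047;-0.1 -0.026 -0.337 0.2 0.047;-0.1 -0.026 -0.337 0.2 0.047;-0.1 -0.026 -0.337 0.2 0.047;-0.1 -0.026 -0.337 0.2 0.047", "squeeze": 25}}

```text
clock: 46.03
eef_pos: [409.5, -219.8, 246.8]
tcp_rot: [3.141, -0.006, 2.805]
contact_force: [-0.0, -0.8, 0.3]
opening: 0.45
```

```bash
python3 - <<'E'
from h import *
plan([(413.2,-219.5,179,2.806)])
E
```

```text
clock 46.03 at [ 409.5 -219.8  246.8] rpy [ 3.141 -0.006  2.805] q [-0.5   0.34  2.09  0.    0.71 -1.73] F [-0.  -0.8  0.3] open 0.450
(413.2, -219.5, 179, 2.806) -> -0.0038 0.0014 0.0678 -0.0002 rows>=1.6
```

>>> {"api": "apply_moves", "payload": {"motion": "-0.1 -0.001 0.001 0.04 0;-0.1 -0.001 0.001 0.066 0;-0.1 -0.001 0.001 0.068 0;-0.1 -0.001 0.001 0.068 0;-1 -0.001 0.001 0.068 0;-1 -0.001 0.001 0.068 0;-1 -0.001 0.001 0.068 0;-1 -0.001 0.001 0.068 0;-1 -0.001 0.001 0.068 0;-1 -0.001 0.001 0.068 0;-1 -0.001 0.001 0.068 0;-1 -0.001 0.001 0.03 0;-1 -0.001 0.001 -0.01 0;-1 -0.001 0.001 -0.05 0;-1 -0.001 0.001 -0.09 0;-1 -0.001 0.001 -0.13 0;-1 -0.001 0.001 -0.17 0;-1 -0.001 0.001 -0.19 0;-1 -0.001 0.001 -0.19 0", "squeeze": 25}}

```text
clock: 47.62
eef_pos: [412.6, -220.2, 445.3]
tcp_rot: [-3.14, 0.011, 2.805]
contact_force: [1.0, -1.0, -2.4]
opening: 0.24
```

```bash
python3 - <<'E'
from h import *
plan([(599,58,430,OY+np.pi/2),(599,58,335,OY+np.pi/2)])
overlay('s48',half=45,sc=8,d=22,tilts=(1.57,.8,0),side=-1)
E
```

```text
clock 47.62 at [ 412.6 -220.2  445.3] rpy [-3.14   0.011  2.805] q [-0.49  0.06  1.91 -0.    1.16 -1.73] F [ 1.  -1.  -2.4] open 0.240
(599, 58, 430, 1.3817963267948965) -> -0.0841 0.3241 0.0157 0.4532 rows>=11.4
(599, 58, 335, 1.3817963267948965) -> -0.0830 0.3243 0.1107 0.4532 rows>=11.4
```

>>> {"api": "apply_moves", "payload": {"motion": "-1 -0.007 0.03 0 0.04;-1 -0.014 0.058 0 0.08;-1 -0.021 0.086 0 0.12;-1 -0.028 0.114 0 0.16;-1 -0.035 0.142 0 0.2;-1 -0.042 0.17 0 0.24;-1 -0.05 0.198 0 0.28;-1 -0.058 0.226 0 0.32;-1 -0.066 0.254 0 0.36;-1 -0.074 0.282 0 0.4;-1 -0.08 0.31 0 0.44;-1 -0.083 0.324 0 0.453;-1 -0.083 0.324 0 0.453;-1 -0.083 0.324 0.03 0.453;-1 -0.083 0.324 0.07 0.453;-1 -0.083 0.324 0.1 0.453;-1 -0.083 0.324 0.105 0.453;-1 -0.083 0.324 0.105 0.453", "squeeze": 25}}

```text
clock: 49.17
eef_pos: [595.7, 58.0, 331.1]
tcp_rot: [-3.136, 0.002, 1.383]
contact_force: [0.1, 0.2, -1.4]
opening: 0.247
```

```bash
python3 - <<'E'
from h import *
plan([(600,60,335,OY+np.pi/2)])
overlay('s49',half=45,sc=8,d=22,tilts=(1.57,.8,0),side=-1)
E
```

```text
clock 49.17 at [595.7  58.  331.1] rpy [-3.136e+00  2.000e-03  1.383e+00] q [ 0.09  0.39  1.76 -0.    1.    0.28] F [ 0.1  0.2 -1.4] open 0.247
(600, 60, 335, 1.3817963267948965) -> 0.0027 0.0039 -0.0039 0.0004 rows>=0.1
```

>>> {"api": "apply_moves", "payload": {"motion": "-1 0.001 0.004 0.01 0;-1 0.001 0.004 0.015 0;-1 0.001 0.004 0.019 0;-1 0.001 0.004 0.023 0;-1 0.001 0.004 0.027 0;-1 0.001 0.004 0.03 0;-1 0.001 0.004 0.033 0;-1 0.001 0.004 0.036 0;-1 0.001 0.004 0.039 0;-1 0.001 0.004 0.042 0;-1 -0.004 0.004 0.042 0;-1 -0.009 0.004 0.043 0;-1 -0.011 0.004 0.046 0;-1 -0.012 0.004 0.05 0;-1 -0.013 0.004 0.054 0;-1 -0.013 0.004 0.055 0;-1 -0.013 0.004 0.055 0", "squeeze": 25}}

```text
clock: 50.63
eef_pos: [599.8, 44.1, 280.9]
tcp_rot: [3.138, 0.0, 1.382]
contact_force: [-0.7, -5.8, 15.6]
opening: 0.249
```

```bash
python3 - <<'E'
from h import *
plan([(*ov(-185,-30),400,OY+np.pi)])
overlay('s50',half=45,sc=8,d=24,tilts=(1.57,1.1,.8),side=-1)
E
```

```text
clock 50.63 at [599.8  44.1 280.9] rpy [3.138 0.    1.382] q [ 0.07  0.46  1.79 -0.    0.89  0.26] F [-0.7 -5.8 15.6] open 0.249
(np.float64(353.0580645546733), np.float64(133.79142925862723), 400, 2.952592653589793) -> 0.0419 -0.2587 -0.1202 -0.4998 rows>=12.6
```

>>> {"api": "apply_moves", "payload": {"motion": "-1 -0.004 0 -0.04 0;-1 -0.004 0 -0.08 0;-1 0 0 -0.12 0;-1 0.005 -0.03 -0.12 -0.04;-1 0.01 -0.06 -0.12 -0.08;-1 0.015 -0.09 -0.12 -0.12;-1 0.02 -0.12 -0.12 -0.16;-1 0.025 -0.15 -0.12 -0.2;-1 0.03 -0.18 -0.12 -0.24;-1 0.035 -0.21 -0.12 -0.28;-1 0.04 -0.24 -0.12 -0.32;-1 0.042 -0.259 -0.12 -0.36;-1 0.042 -0.259 -0.12 -0.4;-1 0.042 -0.259 -0.12 -0.44;-1 0.042 -0.259 -0.12 -0.48;-1 0.042 -0.259 -0.12 -0.5;-1 0.042 -0.259 -0.12 -0.5", "squeeze": 40}}

```text
clock: 52.1
eef_pos: [351.8, 134.7, 398.7]
tcp_rot: [-3.141, 0.0, 2.956]
contact_force: [-0.1, -0.7, -2.1]
opening: 0.241
```

```bash
python3 - <<'E'
from h import *
plan([(*ov(-185,-30),290,OY+np.pi),(*ov(-126,-30),290,OY+np.pi)]); overlay('s51',half=45,sc=8,d=24,tilts=(1.57,1.1,.8),side=-1)
E
```

```text
clock 52.10 at [351.8 134.7 398.7] rpy [-3.141  0.     2.956] q [ 0.36 -0.04  2.13 -0.    1.06 -1.02] F [-0.1 -0.7 -2.1] open 0.241
(np.float64(353.0580645546733), np.float64(133.79142925862723), 290, 2.952592653589793) -> -0.0014 -0.0006 0.1087 0.0012 rows>=2.6
(np.float64(411.00742813041626), np.float64(122.70669826656618), 290, 2.952592653589793) -> -0.0604 -0.0009 0.1087 0.0012 rows>=3.0
```

>>> {"api": "apply_moves", "payload": {"motion": "-1 0 0 0.04 0;-1 0 0 0.08 0;-1 0 0 0.108 0;-1 -0.015 0 0.108 0;-1 -0.025 0 0.108 0;-1 -0.03 0 0.108 0;-1 -0.035 0 0.108 0;-1 -0.04 0 0.108 0;-1 -0.045 0 0.108 0;-1 -0.05 0 0.108 0;-1 -0.055 0 0.108 0;-1 -0.06 0 0.108 0;-1 -0.061 0 0.108 0;-1 -0.061 0 0.108 0;-1 -0.057 0 0.07 0;-1 -0.057 0 0.03 0;-1 -0.057 0 0 0;-1 -0.057 0 0 0", "squeeze": 40}}

```text
clock: 53.65
eef_pos: [410.5, 124.8, 404.7]
tcp_rot: [3.137, 0.011, 2.953]
contact_force: [1.1, -0.4, -1.4]
opening: 0.234
```

```bash
python3 - <<'E'
from h import *
plan([(*ov(0,-30),400,OY+np.pi),(*ov(0,-30),330,OY+np.pi)]); overlay('s52',half=45,sc=8,d=24,tilts=(1.57,1.3),side=-1)
E
```

```text
clock 53.65 at [410.5 124.8 404.7] rpy [3.137 0.011 2.953] q [ 0.29  0.04  2.03 -0.    1.06 -1.09] F [ 1.1 -0.4 -1.4] open 0.234
(np.float64(534.7636961057317), np.float64(99.03422191063919), 400, 2.952592653589793) -> -0.1269 -0.0021 0.0061 0.0002 rows>=3.0
(np.float64(534.7636961057317), np.float64(99.03422191063919), 330, 2.952592653589793) -> -0.1261 -0.0025 0.0761 0.0002 rows>=3.5
```

>>> {"api": "apply_moves", "payload": {"motion": "-1 0 -0.002 -0.015 0;-1 -0.03 -0.002 -0.015 0;-1 -0.06 -0.002 -0.015 0;-1 -0.09 -0.002 -0.015 0;-1 -0.12 -0.002 -0.015 0;-1 -0.128 -0.002 -0.015 0;-1 -0.128 -0.002 0 0;-1 -0.128 -0.002 0.03 0;-1 -0.128 -0.002 0.06 0;-1 -0.128 -0.002 0.066 0;-1 -0.128 -0.002 0.066 0", "squeeze": 40}}

```text
clock: 54.62
eef_pos: [532.2, 98.1, 330.0]
tcp_rot: [-3.139, -0.005, 2.953]
contact_force: [-0.1, -1.0, -1.5]
opening: 0.232
```

```bash
cat >> h.py <<'E'
def wellpx(name,w,d=24,half=45):
    f=grab_frame('scene'); p=np.array(r.sense()['eef_pos']); c=np.round(proj(f,p-[0,0,163])[0]).astype(int)
    im=cv2.resize(f['img'][c[1]-half:c[1]+half,c[0]-half:c[0]+half],None,fx=7,fy=7,interpolation=cv2.INTER_CUBIC)
    Q=(proj(f,[[*ov(w[0]+a,w[1]+b),75] for a,b in((-16,-16),(16,-16),(16,16),(-16,16))])-(c-half)+.5)*7
    cv2.polylines(im,[Q.astype(np.int32)],True,(255,0,0),1)
    # bottom face if vertical, below TCP
    th=np.linspace(0,6.28,20); B=[p-[0,0,165+60+d-0]+[13*np.cos(t),13*np.sin(t),0] for t in th]
    B=[p+[13*np.cos(t),13*np.sin(t),-(165+60+d)+2*0] for t in th]
    Q=(proj(f,[b+np.array([0,0,2*d*0]) for b in B])-(c-half)+.5)*7
    cv2.polylines(im,[Q.astype(np.int32)],True,(0,200,0),1)
    cv2.imwrite(f'pics/{name}.png',im[:,:,::-1])
E
python3 - <<'E'
from h import *
plan([(*ov(0,-30),262,OY+np.pi)]); wellpx('s53',(0,-30))
E
```

```text
clock 54.62 at [532.2  98.1 330. ] rpy [-3.139 -0.005  2.953] q [ 0.18  0.31  1.88 -0.    0.95 -1.2 ] F [-0.1 -1.  -1.5] open 0.232
(np.float64(534.7636961057317), np.float64(99.03422191063919), 262, 2.952592653589793) -> -0.0027 0.0015 0.0679 0.0002 rows>=1.6
```

>>> {"api": "apply_moves", "payload": {"motion": "-1 -0.005 0.001 0 0;-1 -0.005 0.001 0.006 0;-1 -0.005 0.001 0.012 0;-1 -0.005 0.001 0.018 0;-1 -0.005 0.001 0.022 0;-1 -0.005 0.001 0.022 0", "squeeze": 40}}

```text
clock: 55.17
eef_pos: [538.5, 98.4, 311.1]
tcp_rot: [3.141, -0.0, 2.953]
contact_force: [-1.9, -0.6, 8.2]
opening: 0.234
```

```bash
python3 - <<'E'
from h import *
plan([(*ov(0,-30),262,OY+np.pi)]); wellpx('s54',(0,-30))
E
```

```text
clock 55.17 at [538.5  98.4 311.1] rpy [ 3.141 -0.     2.953] q [ 0.18  0.34  1.88  0.    0.91 -1.2 ] F [-1.9 -0.6  8.2] open 0.234
(np.float64(534.7636961057317), np.float64(99.03422191063919), 262, 2.952592653589793) -> 0.0038 -0.0001 0.0491 0.0001 rows>=1.2
```

>>> {"api": "apply_moves", "payload": {"motion": "-1 0 0 -0.006 0;-1 0.004 0 -0.006 0;-1 0.004 0 0 0;-1 0.004 0 0.006 0;-1 0.004 0 0.011 0;-1 0.004 0 0.011 0", "squeeze": 40}}

```text
clock: 55.72
eef_pos: [534.0, 99.0, 298.0]
tcp_rot: [-3.141, -0.002, 2.953]
contact_force: [0.4, -0.6, -1.9]
opening: 0.234
```

```bash
python3 - <<'E'
from h import *
plan([(*ov(0,-30),262,OY+np.pi)]); wellpx('s55',(0,-30),11)
E
```

```text
clock 55.72 at [534.  99. 298.] rpy [-3.141e+00 -2.000e-03  2.953e+00] q [ 0.18  0.36  1.9  -0.    0.89 -1.2 ] F [ 0.4 -0.6 -1.9] open 0.234
(np.float64(534.7636961057317), np.float64(99.03422191063919), 262, 2.952592653589793) -> -0.0008 0.0002 0.0360 0.0002 rows>=0.9
```

>>> {"api": "apply_moves", "payload": {"motion": "-1 -0.001 0 0.008 0;-1 -0.001 0 0.016 0;-1 -0.001 0 0.024 0;-1 -0.001 0 0.032 0;-1 -0.001 0 0.038 0;-1 -0.001 0 0.038 0", "squeeze": 40}}

```text
clock: 56.27
eef_pos: [536.0, 98.8, 260.4]
tcp_rot: [-3.142, 0.001, 2.953]
contact_force: [3.8, 0.4, -7.0]
opening: 0.235
```

```bash
python3 - <<'E'
from h import *
plan([(*ov(0,-30),262,OY+np.pi)]); wellpx('s56',(0,-30),11)
E
```

```text
clock 56.27 at [536.   98.8 260.4] rpy [-3.142e+00  1.000e-03  2.953e+00] q [ 0.18  0.41  1.92 -0.    0.81 -1.2 ] F [ 3.8  0.4 -7. ] open 0.235
(np.float64(534.7636961057317), np.float64(99.03422191063919), 262, 2.952592653589793) -> 0.0013 -0.0000 -0.0016 0.0002 rows>=0.0
```

Deep in the well. Release with a small opening and lift.

>>> {"api": "apply_moves", "payload": {"motion": "-0.35 0 0 0 0;-0.25 0 0 0 0;-0.25 0 0 0 0;-0.25 0 0 0 0;-0.25 0 0 -0.03 0;-0.25 0 0 -0.07 0;-0.25 0 0 -0.11 0;-0.25 0 0 -0.15 0;-0.25 0 0 -0.19 0;-0.25 0 0 -0.19 0"}}

```text
clock: 57.15
eef_pos: [537.2, 99.2, 460.2]
tcp_rot: [3.137, 0.012, 2.953]
contact_force: [1.1, 1.7, -0.0]
opening: 0.373
```

```bash
python3 - <<'E'
from h import *
plan([]); f=grab_frame('scene'); cv2.imwrite('pics/s57.png',cv2.resize(f['img'][120:240,280:400],None,fx=5,fy=5,interpolation=cv2.INTER_CUBIC)[:,:,::-1])
for d in spotter.place_of('column','scene'): print(np.round(d['point'],1),round(d['conf'],2))
for w in((60,-30),(0,-30),(-60,-30)): print(w,ov(*w))
E
```

```text
clock 57.15 at [537.2  99.2 460.2] rpy [3.137 0.012 2.953] q [ 0.18  0.18  1.74  0.    1.21 -1.2 ] F [ 1.1  1.7 -0. ] open 0.373
[592.   89.7  77.1] 0.62
[538.8 100.2  73. ] 0.61
[478.9 110.9  77.1] 0.55
[ 455.2 -332.5   18.6] 0.53
(60, -30) [593.69525228  87.76161412]
(0, -30) [534.76369611  99.03422191]
(-60, -30) [475.83213993 110.3068297 ]
```

Three are seated. Last is C: grip with yaw +0.28 and the short end at tool +x.

```bash
python3 - <<'E'
from h import *
cs=columns(grab_frame('top'),17)
for c in cs: print(c)
c,a,_,_=min(cs,key=lambda c:np.hypot(*(c[0]-[450,-331])))
g=c+25*np.array([np.cos(a),np.sin(a)]); print(g)
plan([(*g,460,a),(*g,250,a),(*g,179,a)])
E
```

```text
(array([631.7, -77.2]), np.float64(-0.013), 110, 6)
(array([ 450.6, -331.5]), np.float64(0.284), 121, 25)
[ 474.59855826 -324.49505877]
clock 57.30 at [535.3  98.8 452. ] rpy [3.141e+00 1.000e-03 2.953e+00] q [ 0.18  0.18  1.75 -0.    1.2  -1.2 ] F [ 0.1 -0.8 -0. ] open 0.378
(np.float64(474.5985582557763), np.float64(-324.49505876940333), 460, np.float64(0.284)) -> -0.0196 -0.4272 -0.0081 0.8496 rows>=21.4
(np.float64(474.5985582557763), np.float64(-324.49505876940333), 250, np.float64(0.284)) -> -0.0194 -0.4273 0.2019 0.8496 rows>=21.4
(np.float64(474.5985582557763), np.float64(-324.49505876940333), 179, np.float64(0.284)) -> -0.0194 -0.4273 0.2729 0.8496 rows>=21.4
```

>>> {"api": "apply_moves", "payload": {"motion": "-0.1 -0.019 -0.427 0 0.85;-0.1 -0.019 -0.427 0 0.85;-0.1 -0.019 -0.427 0 0.85;-0.1 -0.019 -0.427 0 0.85;-0.1 -0.019 -0.427 0 0.85;-0.1 -0.019 -0.427 0 0.85;-0.1 -0.019 -0.427 0 0.85;-0.1 -0.019 -0.427 0 0.85;-0.1 -0.019 -0.427 0 0.85;-0.1 -0.019 -0.427 0 0.85;-0.1 -0.019 -0.427 0 0.85;-0.1 -0.019 -0.427 0 0.85;-0.1 -0.019 -0.427 0 0.85;-0.1 -0.019 -0.427 0 0.85;-0.1 -0.019 -0.427 0 0.85;-0.1 -0.019 -0.427 0 0.85;-0.1 -0.019 -0.427 0 0.85;-0.1 -0.019 -0.427 0.1 0.85;-0.1 -0.019 -0.427 0.2 0.85;-0.1 -0.019 -0.427 0.2 0.85", "squeeze": 25}}

```text
clock: 58.97
eef_pos: [473.6, -323.6, 324.1]
tcp_rot: [-3.141, 0.0, 0.447]
contact_force: [1.1, -1.0, -0.2]
opening: 0.45
```

```bash
python3 - <<'E'
from h import *
cs=columns(grab_frame('scene'),20)
for c in cs: print(c)
plan([(474.6,-324.5,179,.284)])
E
```

```text
clock 59.02 at [ 471.  -321.8  315.6] rpy [-3.13   0.007  0.438] q [-0.6   0.37  1.83  0.    0.96  0.53] F [-2.6  2.1 -6.6] open 0.453
(474.6, -324.5, 179, 0.284) -> 0.0030 0.0055 0.1365 0.0489 rows>=3.3
```

>>> {"api": "apply_moves", "payload": {"motion": "-0.1 0.002 0.002 0.03 0.049;-0.1 0.002 0.002 0.06 0.049;-0.1 0.002 0.002 0.06 0.049;-0.1 0.002 0.002 0.06 0.049;-0.1 0.002 0.002 0.06 0.049"}}

```text
clock: 59.43
eef_pos: [477.3, -325.2, 267.8]
tcp_rot: [3.141, -0.0, 0.302]
contact_force: [0.6, -1.0, 1.0]
opening: 0.453
```

```bash
python3 - <<'E'
from h import *
plan([(474.6,-324.5,179,.284)])
f=grab_frame('scene'); cv2.imwrite('pics/s58.png',cv2.resize(f['img'][130:250,160:280],None,fx=5,fy=5,interpolation=cv2.INTER_CUBIC)[:,:,::-1])
E
```

```text
clock 59.43 at [ 477.3 -325.2  267.8] rpy [ 3.141 -0.     0.302] q [-0.6   0.44  1.85  0.    0.85  0.67] F [ 0.6 -1.   1. ] open 0.453
(474.6, -324.5, 179, 0.284) -> -0.0024 -0.0015 0.0888 0.0057 rows>=2.1
```

>>> {"api": "apply_moves", "payload": {"motion": "-0.1 -0.002 -0.001 0.04 0.006;-0.1 -0.002 -0.001 0.08 0.006;-0.1 -0.002 -0.001 0.089 0.006;-0.1 -0.002 -0.001 0.089 0.006;-1 -0.002 -0.001 0.089 0.006;-1 -0.002 -0.001 0.089 0.006;-1 -0.002 -0.001 0.089 0.006;-1 -0.002 -0.001 0.089 0.006;-1 -0.002 -0.001 0.089 0.006;-1 -0.002 -0.001 0.089 0.006;-1 -0.002 -0.001 0.089 0.006;-1 -0.002 -0.001 0.05 0.006;-1 -0.002 -0.001 0.01 0.006;-1 -0.002 -0.001 -0.03 0.006;-1 -0.002 -0.001 -0.07 0.006;-1 -0.002 -0.001 -0.11 0.006;-1 -0.002 -0.001 -0.15 0.006;-1 -0.002 -0.001 -0.17 0.006;-1 -0.002 -0.001 -0.17 0.006", "squeeze": 25}}

```text
clock: 61.07
eef_pos: [475.5, -325.2, 443.3]
tcp_rot: [3.134, -0.006, 0.281]
contact_force: [0.4, -0.9, -1.2]
opening: 0.25
```

```bash
python3 - <<'E'
from h import *
t=ov(61,-57); print(t)
plan([(*t,430,OY+np.pi/2),(*t,333,OY+np.pi/2)])
overlay('s59',half=45,sc=8,d=24,tilts=(1.57,.8,0),side=-1)
E
```

```text
[589.60477138  61.05453705]
clock 61.07 at [ 475.5 -325.2  443.3] rpy [ 3.134 -0.006  0.281] q [-0.6   0.24  1.7   0.    1.19  0.69] F [ 0.4 -0.9 -1.2] open 0.250
(np.float64(589.6047713825905), np.float64(61.05453704520219), 430, 1.3817963267948965) -> 0.2165 -0.3396 0.0121 -0.3505 rows>=9.7
(np.float64(589.6047713825905), np.float64(61.05453704520219), 333, 1.3817963267948965) -> 0.2159 -0.3404 0.1091 -0.3505 rows>=10.0
```

>>> {"api": "apply_moves", "payload": {"motion": "-1 0.018 -0.028 0 -0.03;-1 0.036 -0.057 0 -0.06;-1 0.054 -0.085 0 -0.09;-1 0.072 -0.113 0 -0.12;-1 0.09 -0.142 0 -0.15;-1 0.108 -0.17 0 -0.18;-1 0.126 -0.198 0 -0.21;-1 0.144 -0.227 0 -0.24;-1 0.162 -0.255 0 -0.27;-1 0.18 -0.284 0 -0.3;-1 0.198 -0.312 0 -0.33;-1 0.216 -0.34 0 -0.35;-1 0.216 -0.34 0 -0.35;-1 0.216 -0.34 0.03 -0.35;-1 0.216 -0.34 0.07 -0.35;-1 0.216 -0.34 0.1 -0.35;-1 0.216 -0.34 0.105 -0.35;-1 0.216 -0.34 0.105 -0.35", "squeeze": 25}}

```text
clock: 62.62
eef_pos: [586.9, 61.4, 328.8]
tcp_rot: [-3.135, 0.002, 1.38]
contact_force: [-0.1, -1.2, -1.3]
opening: 0.246
```

```bash
python3 - <<'E'
from h import *
plan([(*ov(61,-57),333,OY+np.pi/2)])
overlay('s60',half=45,sc=8,d=24,tilts=(1.57,.8,0),side=-1)
E
```

```text
clock 62.62 at [586.9  61.4 328.8] rpy [-3.135e+00  2.000e-03  1.380e+00] q [ 0.1   0.38  1.78 -0.    0.99  0.29] F [-0.1 -1.2 -1.3] open 0.246
(np.float64(589.6047713825905), np.float64(61.05453704520219), 333, 1.3817963267948965) -> 0.0001 0.0027 -0.0042 -0.0007 rows>=0.1
```

>>> {"api": "apply_moves", "payload": {"motion": "-1 0 0.002 0.01 0;-1 0 0.002 0.014 0;-1 0 0.002 0.018 0;-1 0 0.002 0.022 0;-1 0 0.002 0.026 0;-1 0 0.002 0.029 0;-1 0 0.002 0.032 0;-1 0 0.002 0.035 0;-1 0 0.002 0.038 0;-1 0 0.002 0.041 0;-1 -0.005 0.002 0.041 0;-1 -0.01 0.002 0.042 0;-1 -0.012 0.002 0.045 0;-1 -0.013 0.002 0.048 0;-1 -0.014 0.002 0.051 0;-1 -0.014 0.002 0.051 0", "squeeze": 25}}

```text
clock: 64.0
eef_pos: [588.7, 47.4, 282.3]
tcp_rot: [3.138, -0.001, 1.379]
contact_force: [0.4, -0.5, 10.5]
opening: 0.246
```

```bash
python3 - <<'E'
from h import *
plan([(*ov(-185,30),400,OY+np.pi)])
overlay('s61',half=45,sc=8,d=24,tilts=(1.57,1.1,.8),side=-1)
E
```

```text
clock 64.00 at [588.7  47.4 282.3] rpy [ 3.138e+00 -1.000e-03  1.379e+00] q [0.08 0.44 1.81 0.   0.89 0.27] F [ 0.4 -0.5 10.5] open 0.246
(np.float64(364.33067234321), np.float64(192.72298543734885), 400, 2.952592653589793) -> 0.1001 -0.2474 -0.1186 -0.5007 rows>=12.6
```

>>> {"api": "apply_moves", "payload": {"motion": "-1 -0.004 0 -0.04 0;-1 -0.004 0 -0.08 0;-1 0 0 -0.12 0;-1 0.005 -0.03 -0.12 -0.04;-1 0.01 -0.06 -0.12 -0.08;-1 0.015 -0.09 -0.12 -0.12;-1 0.02 -0.12 -0.12 -0.16;-1 0.025 -0.15 -0.12 -0.2;-1 0.03 -0.18 -0.12 -0.24;-1 0.035 -0.21 -0.12 -0.28;-1 0.04 -0.24 -0.12 -0.32;-1 0.04 -0.248 -0.12 -0.36;-1 0.04 -0.248 -0.12 -0.4;-1 0.04 -0.248 -0.12 -0.44;-1 0.04 -0.248 -0.12 -0.48;-1 0.04 -0.248 -0.12 -0.5;-1 0.04 -0.248 -0.12 -0.5", "squeeze": 40}}

```text
clock: 65.47
eef_pos: [351.5, 133.9, 400.8]
tcp_rot: [3.141, 0.0, 2.954]
contact_force: [0.1, -0.3, -1.4]
opening: 0.242
```

```bash
python3 - <<'E'
from h import *
plan([(*ov(-185,-30),290,OY+np.pi),(*ov(-125,-30),290,OY+np.pi)]); overlay('s62',half=45,sc=8,d=24,tilts=(1.57,1.1,.8),side=-1)
E
```

```text
clock 65.47 at [351.5 133.9 400.8] rpy [3.141 0.    2.954] q [ 0.36 -0.05  2.13  0.    1.06 -1.02] F [ 0.1 -0.3 -1.4] open 0.242
(np.float64(353.0580645546733), np.float64(133.79142925862723), 290, 2.952592653589793) -> -0.0016 0.0001 0.1108 0.0005 rows>=2.7
(np.float64(411.98962073339493), np.float64(122.51882147009059), 290, 2.952592653589793) -> -0.0616 0.0000 0.1108 0.0005 rows>=3.0
```

Same state as before. Wall push, then lift.

>>> {"api": "apply_moves", "payload": {"motion": "-1 0 0 0.04 0;-1 0 0 0.08 0;-1 0 0 0.11 0;-1 -0.01 0 0.11 0;-1 -0.02 0 0.11 0;-1 -0.025 0 0.11 0;-1 -0.03 0 0.11 0;-1 -0.035 0 0.11 0;-1 -0.04 0 0.11 0;-1 -0.045 0 0.11 0;-1 -0.05 0 0.11 0;-1 -0.055 0 0.11 0;-1 -0.06 0 0.11 0;-1 -0.061 0 0.11 0;-1 -0.061 0 0.11 0;-1 -0.057 0 0.07 0;-1 -0.057 0 0.03 0;-1 -0.057 0 -0.01 0;-1 -0.057 0 -0.02 0;-1 -0.057 0 -0.02 0", "squeeze": 40}}

```text
clock: 67.18
eef_pos: [409.7, 123.4, 426.6]
tcp_rot: [3.137, 0.01, 2.949]
contact_force: [1.3, 0.2, -1.7]
opening: 0.228
```

```bash
python3 - <<'E'
from h import *
plan([(*ov(-60,30),420,OY+np.pi/2),(*ov(-60,30),330,OY+np.pi/2)]); overlay('s63',half=45,sc=8,d=24,tilts=(1.57,1.3),side=-1)
E
```

```text
clock 67.18 at [409.7 123.4 426.6] rpy [3.137 0.01  2.949] q [ 0.29  0.01  2.01 -0.    1.11 -1.09] F [ 1.3  0.2 -1.7] open 0.228
(np.float64(487.1047477155467), np.float64(169.23838587789749), 420, 1.3817963267948965) -> -0.0672 0.0598 0.0075 0.4990 rows>=12.5
(np.float64(487.1047477155467), np.float64(169.23838587789749), 330, 1.3817963267948965) -> -0.0663 0.0593 0.0975 0.4990 rows>=12.5
```

>>> {"api": "apply_moves", "payload": {"motion": "-1 -0.006 0.005 0 0.04;-1 -0.012 0.01 0 0.08;-1 -0.018 0.016 0 0.12;-1 -0.024 0.022 0 0.16;-1 -0.03 0.027 0 0.2;-1 -0.036 0.032 0 0.24;-1 -0.042 0.038 0 0.28;-1 -0.048 0.043 0 0.32;-1 -0.054 0.048 0 0.36;-1 -0.06 0.053 0 0.4;-1 -0.066 0.059 0 0.44;-1 -0.066 0.059 0 0.48;-1 -0.066 0.059 0 0.499;-1 -0.066 0.059 0.03 0.499;-1 -0.066 0.059 0.06 0.499;-1 -0.066 0.059 0.08 0.499;-1 -0.066 0.059 0.09 0.499;-1 -0.066 0.059 0.09 0.499", "squeeze": 40}}

```text
clock: 68.73
eef_pos: [482.7, 168.1, 327.6]
tcp_rot: [-3.136, 0.003, 1.383]
contact_force: [0.1, 0.3, -2.4]
opening: 0.226
```

```bash
python3 - <<'E'
from h import *
plan([(*ov(-60,30),258,OY+np.pi/2)]); wellpx('s64',(-60,30),11)
E
```

```text
clock 68.73 at [482.7 168.1 327.6] rpy [-3.136e+00  3.000e-03  1.383e+00] q [ 0.33  0.27  1.94 -0.    0.93  0.52] F [ 0.1  0.3 -2.4] open 0.226
(np.float64(487.1047477155467), np.float64(169.23838587789749), 258, 1.3817963267948965) -> 0.0022 0.0045 0.0696 0.0003 rows>=1.7
```

From this side I can see the column slid up in the grip. It is held near its middle, tilted about 0.3 rad, top towards the hood. I'll bring the tip over the well.

>>> {"api": "apply_moves", "payload": {"motion": "-1 0.01 0.003 0 0;-1 0.01 0.003 0.02 0;-1 0.01 0.003 0.033 0;-1 0.01 0.003 0.033 0", "squeeze": 40}}

```text
clock: 69.12
eef_pos: [488.6, 178.4, 297.0]
tcp_rot: [-3.141, 0.0, 1.383]
contact_force: [-0.0, -1.2, -0.8]
opening: 0.226
```

```bash
python3 - <<'E'
from h import *
plan([(*ov(-60,30),258,OY+np.pi/2)]); wellpx('s65',(-60,30),-15)
E
```

```text
clock 69.12 at [488.6 178.4 297. ] rpy [-3.141  0.     1.383] q [0.35 0.33 1.95 0.   0.86 0.53] F [-0.  -1.2 -0.8] open 0.226
(np.float64(487.1047477155467), np.float64(169.23838587789749), 258, 1.3817963267948965) -> -0.0093 0.0003 0.0390 0.0004 rows>=1.0
```

>>> {"api": "apply_moves", "payload": {"motion": "-1 -0.004 0 0 0;-1 -0.004 0 0.005 0;-1 -0.004 0 0.01 0;-1 -0.004 0 0.014 0;-1 -0.004 0 0.014 0", "squeeze": 40}}

```text
clock: 69.58
eef_pos: [487.5, 173.8, 283.1]
tcp_rot: [-3.141, 0.0, 1.383]
contact_force: [0.2, 0.5, -1.4]
opening: 0.223
```

```bash
python3 - <<'E'
from h import *
plan([(*ov(-60,30),258,OY+np.pi/2)]); wellpx('s66',(-60,30),-15)
E
```

```text
clock 69.58 at [487.5 173.8 283.1] rpy [-3.141  0.     1.383] q [0.34 0.34 1.97 0.   0.83 0.53] F [ 0.2  0.5 -1.4] open 0.223
(np.float64(487.1047477155467), np.float64(169.23838587789749), 258, 1.3817963267948965) -> -0.0046 0.0005 0.0251 0.0003 rows>=0.6
```

>>> {"api": "apply_moves", "payload": {"motion": "-1 0 0 0.004 0;-1 -0.002 0 0.008 0;-1 -0.004 0 0.01 0;-1 -0.006 0 0.01 0;-1 -0.008 0 0.01 0;-1 -0.008 0 0.01 0", "squeeze": 40}}

```text
clock: 70.13
eef_pos: [486.4, 166.3, 273.9]
tcp_rot: [3.141, -0.002, 1.382]
contact_force: [-0.3, 6.0, -1.5]
opening: 0.227
```

```bash
python3 - <<'E'
from h import *
plan([(*ov(-60,30),258,OY+np.pi/2)]); wellpx('s67',(-60,30),-15)
E
```

```text
clock 70.13 at [486.4 166.3 273.9] rpy [ 3.141e+00 -2.000e-03  1.382e+00] q [0.33 0.35 1.98 0.   0.81 0.51] F [-0.3  6.  -1.5] open 0.227
(np.float64(487.1047477155467), np.float64(169.23838587789749), 258, 1.3817963267948965) -> 0.0030 0.0002 0.0159 0.0001 rows>=0.4
```

>>> {"api": "apply_moves", "payload": {"motion": "-1 -0.003 0 0.002 0;-1 -0.006 0 0.004 0;-1 -0.009 0 0.006 0;-1 -0.009 0 0.006 0", "squeeze": 40}}

```text
clock: 70.52
eef_pos: [484.2, 156.6, 267.5]
tcp_rot: [-3.141, 0.001, 1.383]
contact_force: [0.8, -0.9, 0.3]
opening: 0.002
```

```bash
python3 - <<'E'
from h import *
plan([(*ov(-60,30),258,OY+np.pi/2)]); wellpx('s68',(-60,30),-15)
E
```

```text
clock 70.52 at [484.2 156.6 267.5] rpy [-3.141e+00  1.000e-03  1.383e+00] q [ 0.31  0.36  1.99 -0.    0.79  0.5 ] F [ 0.8 -0.9  0.3] open 0.002
(np.float64(487.1047477155467), np.float64(169.23838587789749), 258, 1.3817963267948965) -> 0.0129 0.0005 0.0095 0.0004 rows>=0.4
```

```bash
cat h.py | head -60; python3 - <<'E'
from h import *
from rig import r,grab_frame,spotter
import cv2
f=grab_frame("scene")
p=proj(f,[*ov(-60,30),135]) if True else 0
print(p)
u,v=[int(a) for a in np.ravel(p)[:2]]
im=f["img"][:,:,::-1]
y0=max(0,v-80);x0=max(0,u-110)
c=im[y0:y0+170,x0:x0+220]
cv2.imwrite("pics/s69.png",cv2.resize(c,None,fx=3.5,fy=3.5,interpolation=cv2.INTER_CUBIC)[:600])
print(x0,y0)
for d in spotter.place_of('column','scene'): print(d)
print(r.sense()["clock"],r.sense()["eef_pos"],r.sense()["contact_force"])
E
```

```text
import numpy as np, cv2
from rig import r, grab_frame, spotter
def snap(cam,name):
    f=grab_frame(cam); cv2.imwrite(f'pics/{name}.png',f['img'][:,:,::-1]); return f
def proj(f,P):
    P=np.asarray(P,float).reshape(-1,3)
    K=np.array([[f['fx'],0,f['cx']],[0,f['fy'],f['cy']],[0,0,1.]])
    rv=cv2.Rodrigues(np.array(f['R'],float))[0]
    return cv2.projectPoints(P,rv,np.array(f['t'],float),K,np.array(f['dist_coeffs'],float))[0].reshape(-1,2)
def unproj(f,px,z):
    K=np.array([[f['fx'],0,f['cx']],[0,f['fy'],f['cy']],[0,0,1.]])
    n=cv2.undistortPoints(np.asarray(px,float).reshape(-1,1,2),K,np.array(f['dist_coeffs'],float)).reshape(-1,2)
    R=np.array(f['R']);t=np.array(f['t']);C=-R.T@t
    d=np.c_[n,np.ones(len(n))]@R
    return C+d*((z-C[2])/d[:,2])[:,None]
def ang(a): return (a+np.pi/2)%np.pi-np.pi/2
def columns(f=None,zz=17.):
    """columns on mat: centre xy, axis angle, length"""
    if f is None: f=grab_frame('top')
    g=cv2.cvtColor(f['img'],cv2.COLOR_RGB2HSV)
    mp=proj(f,[[x,y,3] for x,y in ((368,-84),(676,-78),(682,-388),(374,-396))])
    m=np.zeros(g.shape[:2],np.uint
[... 1960 characters left out ...]
l in zip(tilts,((255,0,0),(0,255,0),(80,120,255))):
        u=np.cos(t)*xx+np.sin(t)*zz
        P=(proj(f,[g+u*(k+d) for k in(-60,-44,44,60)])-[x0,y0]+.5)*sc
        cv2.polylines(im2,[P.astype(np.int32)],False,col,1,cv2.LINE_AA)
        for q in P: cv2.circle(im2,tuple(int(v) for v in q),4,col,1)
    cv2.imwrite(f'pics/{name}.png',cv2.resize(np.hstack([im,im2]),None,fx=.7,fy=.7)[:,:,::-1])
[[340.06357254 160.58062754]]
230 80
{'point': [534.0, 100.4, 72.6], 'conf': 0.58}
{'point': [589.5, 85.1, 76.3], 'conf': 0.55}
{'point': [488.7, 169.5, 78.3], 'conf': 0.49}
{'point': [478.0, 111.4, 76.7], 'conf': 0.39}
70.6667 [484.43413601 157.0022595  267.67313835] [-0.47531119 -0.88910244 -0.55960834]
```

View pics/s69.png

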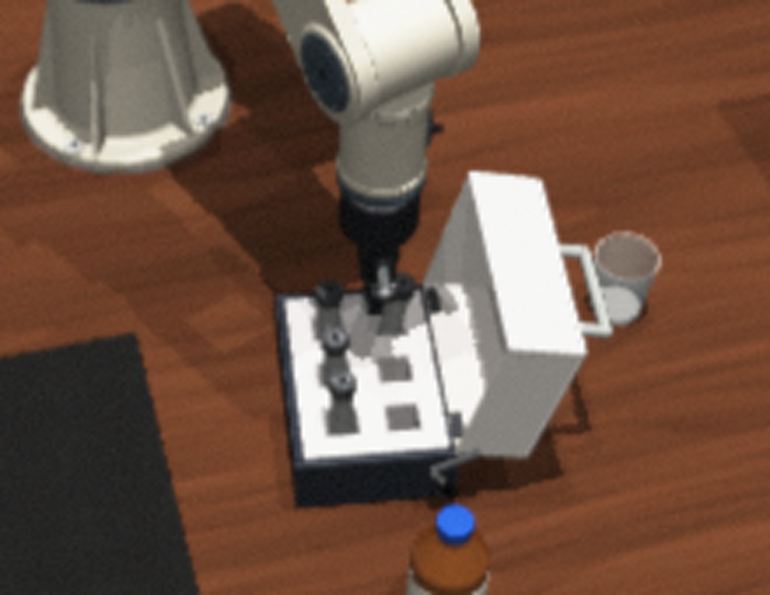

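```bash
python3 -c "
from h import *
plan([(484.4,157,450,1.383),(484.4-40,157-0,450,1.383)])"
```

```text
clock 70.67 at [484.4 157.  267.7] rpy [-3.141  0.     1.383] q [ 0.31  0.36  1.99 -0.    0.79  0.5 ] F [-0.5 -0.9 -0.6] open 0.002
(484.4, 157, 450, 1.383) -> -0.0001 -0.0001 -0.1823 -0.0000 rows>=4.4
(444.4, 157, 450, 1.383) -> -0.0076 -0.0394 -0.1823 -0.0000 rows>=4.5
```

The crop shows the fourth column's top hex at about (400,285), just right of the closed fingers. It looks nearly upright in its well, and place_of agrees. I'll lift clear.

>>> {"api": "apply_moves", "payload": {"motion": "-1 0 0 -0.03 0; -1 0 0 -0.06 0; -1 0 0 -0.1 0; -1 0 0 -0.14 0; -1 0 0 -0.18 0; -1 0 0 -0.18 0; -1 0 -0.05 -0.18 0; -1 0 -0.1 -0.18 0; -1 0 -0.1 -0.18 0"}}

```text
clock: 71.42
eef_pos: [382.6, 175.7, 447.0]
tcp_rot: [-3.139, 0.001, 1.383]
contact_force: [0.2, -0.0, 0.3]
opening: -0.001
```

```bash
python3 - <<'E'
from h import *
for cam in("scene","top"):
    f=grab_frame(cam)
    for d in spotter.place_of('column',cam): print(cam,d)
    u,v=proj(f,[*ov(-20,10),135])[0].astype(int)
    im=f["img"][v-50:v+50,u-70:u+70,::-1]
    im=cv2.resize(im,None,fx=5.5,fy=5.5,interpolation=cv2.INTER_CUBIC)
    for q in proj(f,[[*ov(x,y),135] for x,y in((-60,30),(-60,-30),(0,-30),(60,-30))]):
        cv2.circle(im,tuple(int(a) for a in (q-[u-70,v-50]+.5)*5.5),4,(0,0,255),1)
    cv2.imwrite(f"pics/s70{cam}.png",im)
E
```

```text
scene {'point': [592.5, 87.4, 74.3], 'conf': 0.54}
scene {'point': [477.6, 112.1, 77.4], 'conf': 0.5}
scene {'point': [488.0, 164.5, 75.9], 'conf': 0.42}
scene {'point': [534.7, 97.6, 74.5], 'conf': 0.42}
top {'point': [536.0, 97.7, 79.0], 'conf': 0.55}
top {'point': [592.0, 88.5, 73.0], 'conf': 0.51}
top {'point': [477.3, 107.5, 76.1], 'conf': 0.5}
top {'point': [485.5, 168.9, 70.2], 'conf': 0.4}
```

View pics/s70scene.png

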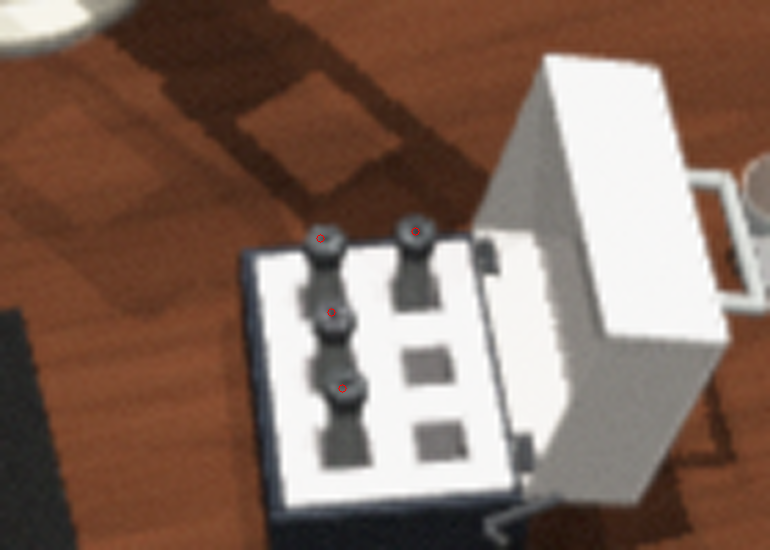

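View pics/s70top.png

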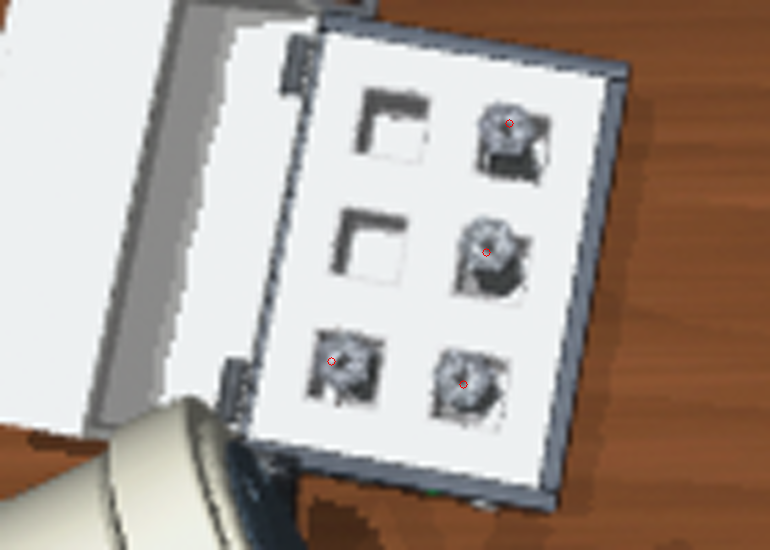

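Both views show all four columns upright in their own wells, centred on the predicted tops, and place_of reads z 70–79. Next I'll measure the handle so I can shut the hood.

```bash
python3 - <<'E'
from h import *
for cam in("scene","top"):
    f=snap(cam,"s71"+cam)
    print([ (d['point'],d['conf']) for d in spotter.place_of('hood_handle',cam)])
    print(proj(f,[[*ov(-50,220),170],[*ov(50,220),170]]))
print(ov(0,220),ov(0,262))
a=[(*ov(0,262),480,1.382),(*ov(0,262),325,1.382)]
plan(a)
E
```

```text
[([582.4, 346.6, 165.8], 0.96)]
[[396.12014377 151.7919795 ]
 [402.33454068 174.25608931]]
[([583.3, 347.2, 168.6], 0.67)]
[[203.82792148 226.87284157]
 [213.07350078 186.5981278 ]]
[581.73289522 344.58237266] [589.62372068 385.83446198]
clock 71.82 at [387.2 175.9 447.6] rpy [3.141 0.    1.383] q [ 0.42 -0.01  1.98 -0.    1.17  0.61] F [ 0.   0.2 -0.1] open -0.003
(np.float64(589.6237206766101), np.float64(385.83446198041776), 480, 1.382) -> 0.2441 0.1596 -0.0324 0.0002 rows>=7.0
(np.float64(589.6237206766101), np.float64(385.83446198041776), 325, 1.382) -> 0.2442 0.1595 0.1226 0.0002 rows>=7.6
```

View pics/s71scene.png

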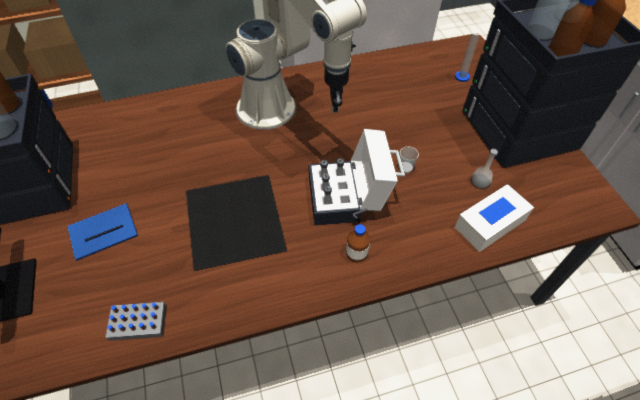

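The mat is empty and four columns stand in the oven. The measured handle position agrees with the prediction: (582,347,167) against (582,345,170). Moving over the hood to beyond the bar.

>>> {"api": "apply_moves", "payload": {"motion": "-1 0.0 0.0 -0.04 0; -1 0.03 0.02 -0.04 0; -1 0.06 0.04 -0.04 0; -1 0.09 0.06 -0.04 0; -1 0.12 0.08 -0.04 0; -1 0.15 0.1 -0.04 0; -1 0.18 0.12 -0.04 0; -1 0.21 0.14 -0.04 0; -1 0.245 0.16 -0.04 0; -1 0.245 0.16 -0.04 0; -1 0.245 0.16 -0.04 0; -1 0.245 0.16 0 0; -1 0.245 0.16 0.04 0; -1 0.245 0.16 0.08 0; -1 0.245 0.16 0.12 0; -1 0.245 0.16 0.12 0; -1 0.245 0.16 0.12 0"}}

```text
clock: 73.23
eef_pos: [588.7, 385.7, 326.2]
tcp_rot: [-3.138, 0.003, 1.382]
contact_force: [-0.3, 0.5, 0.9]
opening: 0.001
```

```bash
python3 - <<'E'
from h import *
L=[]
for th in np.arange(1.8,0.55,-0.1):
    ph=np.pi/4+th
    y=75-170*np.cos(ph); z=80+170*np.sin(ph)
    L.append((*ov(0,y+17).round(1),round(z+173-18,1),1.382))
plan(L)
f=grab_frame('scene'); u,v=proj(f,[*ov(0,220),170])[0].astype(int)
im=cv2.resize(f['img'][v-50:v+50,u-70:u+70,::-1],None,fx=5.5,fy=5.5,interpolation=cv2.INTER_CUBIC)
cv2.imwrite('pics/s72.png',im)
E
```

```text
clock 73.23 at [588.7 385.7 326.2] rpy [-3.138e+00  3.000e-03  1.382e+00] q [ 0.58  0.55  1.51 -0.    1.09  0.77] F [-0.3  0.5  0.9] open 0.001
(np.float64(584.8), np.float64(360.7), np.float64(324.8), 1.382) -> -0.0252 0.0009 0.0015 0.0001 rows>=0.6
(np.float64(583.0), np.float64(351.2), np.float64(338.7), 1.382) -> -0.0350 0.0008 -0.0124 0.0001 rows>=0.9
(np.float64(580.9), np.float64(340.3), np.float64(351.6), 1.382) -> -0.0461 0.0008 -0.0252 0.0001 rows>=1.3
(np.float64(578.6), np.float64(328.3), np.float64(363.4), 1.382) -> -0.0584 0.0007 -0.0370 0.0001 rows>=1.7
(np.float64(576.1), np.float64(315.1), np.float64(373.9), 1.382) -> -0.0718 0.0007 -0.0474 0.0001 rows>=2.1
(np.float64(573.4), np.float64(301.0), np.float64(383.0), 1.382) -> -0.0862 0.0007 -0.0565 0.0001 rows>=2.5
(np.float64(570.6), np.float64(286.1), np.float64(390.6), 1.382) -> -0.1014 0.0007 -0.0640 0.0001 rows>=2.9
(np.float64(567.6), np.float64(270.5), np.float64(396.7), 1.382) -> -0.1173 0.0006 -0.0701 0.0001 rows>=3.3
(np.float64(564.5), np.float64(254.4), np.float64(401.1), 1.382) -> -0.1337 0.0006 -0.0744 0.0001 rows>=3.7
(np.float64(561.3), np.float64(238.0), np.float64(403.9), 1.382) -> -0.1504 0.0005 -0.0772 0.0001 rows>=4.1
(np.float64(558.2), np.float64(221.3), np.float64(405.0), 1.382) -> -0.1674 0.0006 -0.0782 0.0001 rows>=4.4
(np.float64(555.0), np.float64(204.6), np.float64(404.4), 1.382) -> -0.1844 0.0006 -0.0775 0.0001 rows>=4.8
(np.float64(551.8), np.float64(188.1), np.float64(402.1), 1.382) -> -0.2012 0.0005 -0.0752 0.0001 rows>=5.2
```

View pics/s72.png

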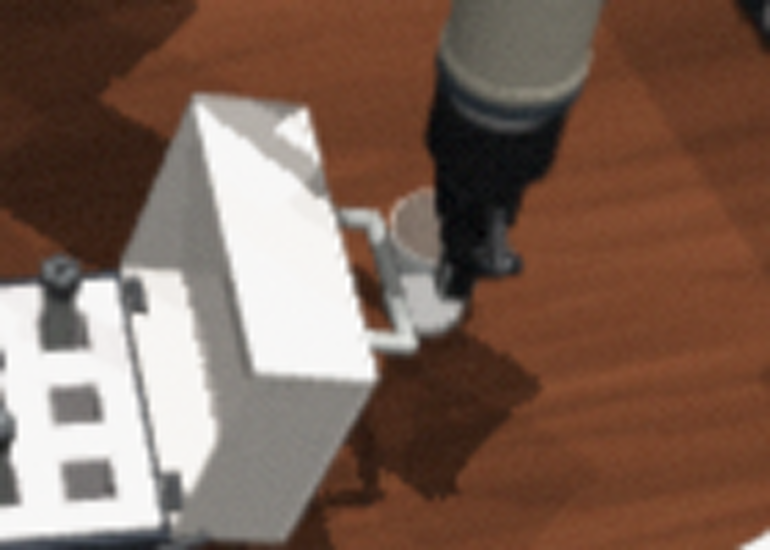

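The closed fingers (about (455,285)) are on the far side of the bar (about (395,290)). Pushing along the arc.

>>> {"api": "apply_moves", "payload": {"motion": "-1 -0.012 0 0 0; -1 -0.025 0 0 0; -1 -0.03 0 -0.006 0; -1 -0.035 0 -0.012 0; -1 -0.04 0 -0.019 0; -1 -0.046 0 -0.025 0; -1 -0.052 0 -0.031 0; -1 -0.058 0 -0.037 0; -1 -0.065 0 -0.042 0; -1 -0.072 0 -0.047 0; -1 -0.079 0 -0.052 0; -1 -0.086 0 -0.056 0; -1 -0.094 0 -0.06 0; -1 -0.101 0 -0.064 0"}}

```text
clock: 74.45
eef_pos: [571.1, 288.5, 397.0]
tcp_rot: [3.135, -0.01, 1.383]
contact_force: [1.9, 10.7, 7.8]
opening: -0.002
```

```bash
python3 - <<'E'
from h import *
f=snap('scene','s73'); print([ (d['point'],d['conf']) for d in spotter.place_of('hood_handle','scene')])
plan([])
u,v=proj(f,[*ov(0,150),170])[0].astype(int)
im=cv2.resize(f['img'][v-60:v+45,u-70:u+70,::-1],None,fx=5.5,fy=5.5,interpolation=cv2.INTER_CUBIC)
cv2.imwrite('pics/s73c.png',im)
E
```

```text
[([569.5, 277.2, 230.8], 0.58)]
clock 74.55 at [571.  287.3 396.8] rpy [ 3.135 -0.007  1.382] q [0.46 0.38 1.61 0.   1.14 0.65] F [1.8 5.8 3.9] open -0.002
```

View pics/s73c.png

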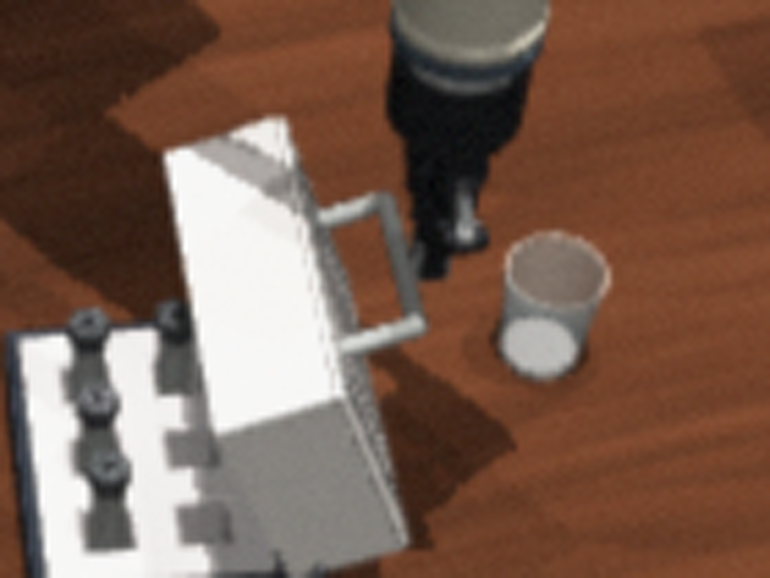

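The hood is at about 1.2 rad and the tips are only just below the bar. I'll lower them 10 mm and keep pushing past the tipping point.

>>> {"api": "apply_moves", "payload": {"motion": "-1 0 0 0.006 0; -1 0 0 0.012 0; -1 -0.008 0 0.01 0; -1 -0.016 0 0.006 0; -1 -0.024 0 0.004 0; -1 -0.032 0 0.001 0; -1 -0.041 0 0 0; -1 -0.049 0 -0.001 0; -1 -0.058 0 -0.002 0; -1 -0.066 0 -0.002 0; -1 -0.075 0 -0.002 0; -1 -0.083 0 -0.002 0"}}

```text
clock: 75.55
eef_pos: [554.5, 204.8, 393.3]
tcp_rot: [-3.141, 0.001, 1.383]
contact_force: [0.1, -0.1, -0.2]
opening: 0.001
```

```bash
python3 - <<'E'
from h import *
f=snap('scene','s74'); print([ (d['point'],d['conf']) for d in spotter.place_of('hood_handle','scene')])
plan([])
u,v=proj(f,[*ov(0,150),170])[0].astype(int)
im=cv2.resize(f['img'][v-60:v+45,u-70:u+70,::-1],None,fx=5.5,fy=5.5,interpolation=cv2.INTER_CUBIC)
cv2.imwrite('pics/s74c.png',im)
E
```

```text
[([543.2, 150.1, 236.9], 0.97)]
clock 75.65 at [554.5 204.7 393.4] rpy [-3.141e+00  1.000e-03  1.382e+00] q [ 0.35  0.31  1.72 -0.    1.11  0.54] F [-0.5 -0.7 -0.2] open -0.001
```

View pics/s74c.png

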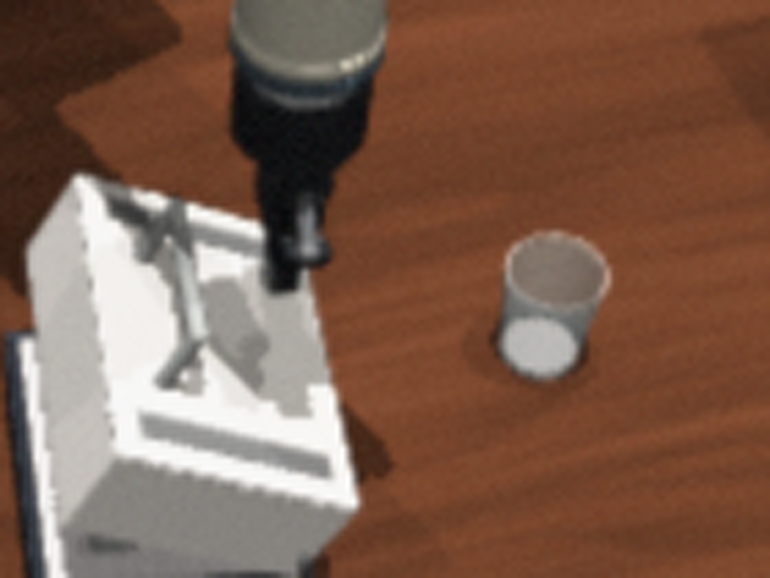

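The hood is falling shut by itself and has left the fingers. I'll lift straight up.

>>> {"api": "apply_moves", "payload": {"motion": "-1 0 0 -0.03 0; -1 0 0 -0.06 0; -1 0 0 -0.1 0; -1 0 0 -0.1 0; -1 0 0 -0.1 0; -1 0 0 -0.1 0; -1 0 0 -0.1 0; -1 0 0 -0.1 0; -1 0 0 -0.1 0; -1 0 0 -0.1 0; -1 0 0 -0.1 0; -1 0 0 -0.1 0; -1 0 0 -0.1 0; -1 0 0 -0.1 0; -1 0 0 -0.1 0; -1 0 0 -0.1 0; -1 0 0 -0.1 0; -1 0 0 -0.1 0; -1 0 0 -0.1 0; -1 0 0 -0.1 0"}}

```text
clock: 77.32
eef_pos: [554.8, 206.0, 493.7]
tcp_rot: [-3.142, 0.0, 1.383]
contact_force: [0.1, 0.1, 0.3]
opening: -0.001
```

```bash
python3 - <<'E'
from h import *
for c in('scene','top'):
    f=snap(c,'s75'+c)
    for n in('hood_handle','reagent_bottle','beaker','column'): print(c,n,[ (d['point'],d['conf']) for d in spotter.place_of(n,c)])
    print(proj(f,[[*ov(-50,-45),200],[*ov(50,-45),200]]))
    if c=='scene':
        u,v=proj(f,[*ov(0,50),170])[0].astype(int)
        cv2.imwrite('pics/s75c.png',cv2.resize(f['img'][v-60:v+45,u-70:u+70,::-1],None,fx=5.5,fy=5.5,interpolation=cv2.INTER_CUBIC))
plan([])
print(ov(0,-45))
E
```

```text
scene hood_handle [([532.9, 88.6, 197.0], 0.82)]
scene reagent_bottle [([776.0, 137.9, -0.4], 0.97)]
scene beaker [([479.7, 440.6, 1.7], 0.7)]
scene column []
[[318.82236259 151.51961663]
 [322.01676428 174.60457724]]
top hood_handle [([532.5, 86.1, 201.8], 0.7), ([775.5, 139.1, 2.5], 0.58)]
top reagent_bottle [([778.6, 136.0, 6.3], 0.61)]
top beaker [([476.7, 438.3, 1.5], 0.71)]
top column []
[[312.26454987 244.80037976]
 [319.73061718 202.28339858]]
clock 77.82 at [554.9 206.  493.7] rpy [3.142 0.    1.383] q [ 0.35  0.23  1.6  -0.    1.31  0.54] F [-0.1  0.6 -0.1] open -0.002
[531.94554416  84.30133287]
```

View pics/s75c.png

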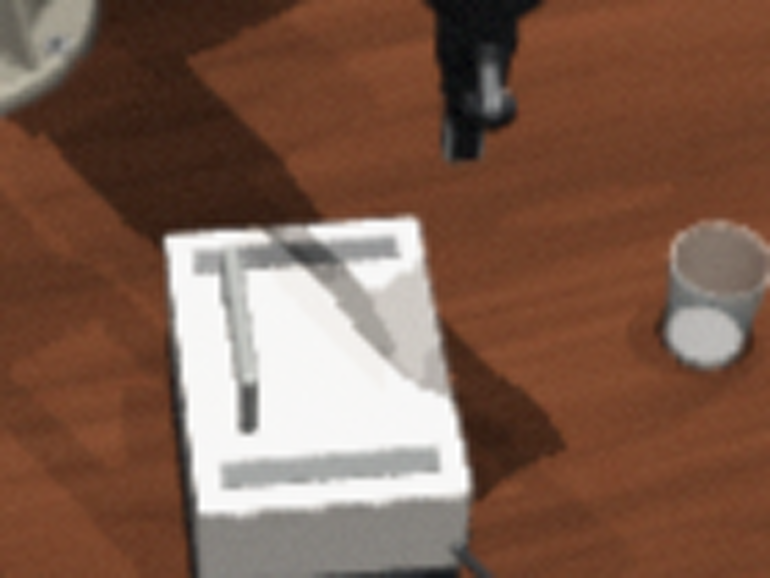

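The hood appears shut, with the handle at about (532,87,200). I'll wait a little, then compare with a picture from before the hood was opened.

>>> {"api": "apply_moves", "payload": {"motion": "-1 0 0 -0.02 0; -1 0 0 -0.02 0; -1 0 0 -0.02 0; -1 0 0 -0.02 0; -1 0 0 -0.02 0; -1 0 0 -0.02 0; -1 0 0 -0.02 0; -1 0 0 -0.02 0; -1 0 0 -0.02 0; -1 0 0 -0.02 0; -1 0 0 -0.02 0; -1 0 0 -0.02 0"}}

```text
clock: 78.82
eef_pos: [554.9, 206.0, 513.7]
tcp_rot: [3.142, -0.0, 1.383]
contact_force: [0.1, 0.4, 0.5]
opening: -0.0
```

```bash
ls -tr pics | head -8; python3 - <<'E'
from h import *
import glob,os
f=snap('scene','s76'); fs=sorted(glob.glob('pics/*.png'),key=os.path.getmtime)
u,v=proj(f,[*ov(0,-10),155])[0].astype(int)
n=f['img'][v-35:v+35,u-35:u+35,::-1].astype(int)
for p in fs[:8]:
    a=cv2.imread(p)
    if a.shape!=(400,640,3): print(p,a.shape);continue
    d=np.abs(a[v-35:v+35,u-35:u+35].astype(int)-n).mean(); print(p,d)
E
```

```text
top0.png
scene0.png
topz.png
s1.png
s1z.png
s2.png
s2z.png
s3.png
pics/top0.png 87.50013605442177
pics/scene0.png 11.627891156462585
pics/topz.png (480, 780, 3)
pics/s1.png 20.329727891156463
pics/s1z.png (560, 700, 3)
pics/s2.png 51.32884353741497
pics/s2z.png (560, 700, 3)
pics/s3.png 54.623877551020406
```

```bash
python3 - <<'E'
from h import *
f=grab_frame('scene'); u,v=proj(f,[*ov(0,-10),155])[0].astype(int)
a=cv2.imread('pics/scene0.png')[v-40:v+50,u-35:u+35]; b=cv2.imread('pics/s76.png')[v-40:v+50,u-35:u+35]
cv2.imwrite('pics/s77.png',cv2.resize(np.hstack([a,b]),None,fx=5.5,fy=5.5,interpolation=cv2.INTER_CUBIC))
E
```

```text
(no output)
```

View pics/s77.png

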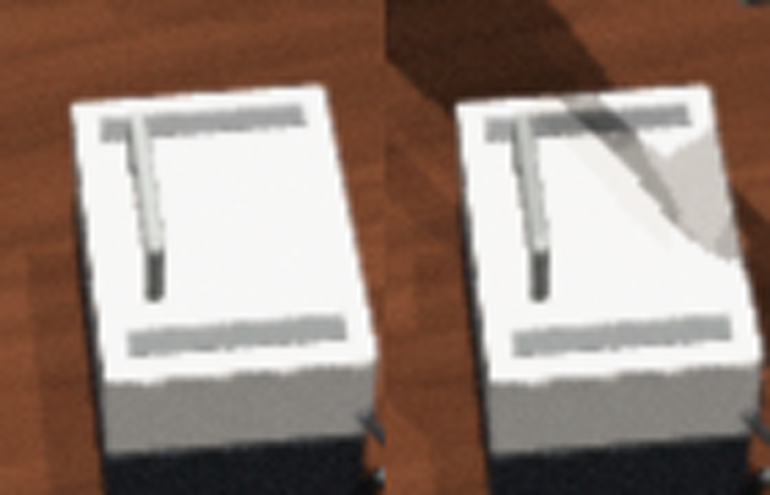

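The hood now sits exactly as at the start: the handle is at the same pixels in both halves, about (145,200) in the left and (530,200) in the right. The robot is clear of everything, so I'm handing in.

```bash
python3 -c "
from rig import r
print(r.sign_off())"
```

```text
the job is handed in; nothing more can be done
None
```

I opened the hood, stood all four columns that were on the mat in wells of their own, shut the hood and handed the job in at about 79 s. No verdict was reported.

- **Columns:** Before shutting the hood, both cameras showed four columns upright at wells (−60,−30), (0,−30), (60,−30) and (−60,+30). Their centres read z 70–79 mm, against 75 mm for fully down. The mat was empty. The last column slipped out of the pads on its way in and dropped into its well; I left it because both views then showed it upright. With the hood shut the columns can't be seen, so that was the last check on them.
- **Hood:** It looks the same as in the starting picture. The handle read about (532,87,200), where (532,84,200) is expected.
- **Glassware:** The bottle read (776,138) and the beaker (479,439). Both are within about 4 mm of where they started, which is the reading error.
- **Robot:** It was well clear of everything at hand-in, with no contact force beyond noise. No check failed or disagreed.

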